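Clear the craft bench into the roll-top store and the latched kit case

ROBOT

A 6-joint arm with a two-finger parallel gripper is mounted at the origin on the work surface. World frame = base frame: x ahead of the robot, y to its left, z up, the work surface at z = 0. Lengths are in m, angles in rad, forces in N, time in s.
With the tool pointing down it reaches from about 0.3 to 0.775 m from the base axis. Payload 14.6 kg.
Tool frame: the origin (TCP) lies at the very end of the fingers, on their centre line; the grasp point (between the pads) lies robot.grasp_offset behind it (robot.grasp_offset is the distance from the TCP to the grasp point, in m); z points along the fingers, y is the line along which they close (so a half turn about z gives the same grasp; the last joint's range is limited). The gripper opens to 85 mm and grips with 20 to 120 N. Pads are 22 mm wide; open, the fingers measure 114 mm over their backs; the gripper's body (76 mm by 85 mm) begins 54 mm behind the grasp point. The pads swing forward as they close: fully open they stand 13 mm farther back than shut.
Start: joints at [-1.337, 0.3, 1.521, -0, 1.321, -0.067], TCP at [0.163, -0.525, 0.231] pointing down, gripper open.
Joint ranges: [-3.03, 3.03], [-0.79, 2.21], [0.23, 2.52], [-1.04, 4.18], [0, 3.07], [-2.55, 2.55]. Speed limits (rad/s): [2.22, 2.22, 2.57, 3.14, 3.14, 3.14].

INTERFACE

Orientations are given as a unit quaternion [w, x, y, z].
In Python, from workcell import robot, vision, job_done, finder gives the robot as it stands. The module is installed in compiled form; this text tells all that it offers.
- The arm moves only by the tool step_arm, never from a script. Its arguments are lists of equal length, an entry for each row: "gripper": the closure, from -1 (fully open) to 1 (shut); "linear": the shift along the tool's x, y, z in cm, a list of three; "angular": the turn, a rotation vector about the tool's x, y, z in rad, a list of three. In form: {"gripper": [gripper, ...], "linear": [[tx, ty, tz], ...], "angular": [[rx, ry, rz], ...]}. A call has 1 to 8 rows; each row shifts and turns the commanded pose from where the row before left it, along the tool's axes as they then stand; what a row does not reach is not made up. A row lasts 1/10 s, in which the tool goes at most 50 mm and 8.59 degrees, less where a joint would pass 70% of its speed; a pose out of reach is approached as far as the arm can. A call with a gripper value outside its range is refused whole. The fingers move at their own pace and stop on an object; the grip force is fixed at half the most. Time passes only in rows, so rows that do not move let the fingers close. It gives the time, the measured TCP pose, the force, the opening and the grip force at its end, in the units of the state.
- robot.get_state(): the state, without advancing time (a new reading comes with each control period).
- vision.read_camera(name): name is "scene" or "top"; returns (picture, depth): 400x640x3 uint8, red, green, blue; 400x640 float32, m along the optical axis (not along the pixel's ray), 0 where there is no reading.
- vision.camera_info(name): a dict with "K" (3x3 intrinsics, pixels), "T" (4x4, takes a point from camera to world coordinates). Camera axes: x right, y down, z forward; pixel columns grow to the right and rows downward; lengths in m; the calibration is good to about 2 mm. A picture is of the moment at which its call begins. camera_info takes no time and is no camera call.
- job_done(): hands the job in; it is judged then, once.
Trained networks look in the newest picture that a camera, given by its name, has taken for a name from the list of things; names that differ only in an ending like _2 or _b are one class to them, and where a whole thing is asked for, a point or a joint stands for the part that bears it (a point fixed in the world has none). Each returns a list of dicts, best first, with "conf" (0 to 1); they miss things now and then, are a little off and sometimes report something else, mostly with a low value. They report only what shows in the picture. A call takes as long as a camera call.
- finder.find_in(camera, label): "rect" ([left, top, right, bottom] in pixels, round what is visible of it).
- finder.mark_of(camera, label): "xy" ([column, row] in pixels: a listed point, or the origin of a listed thing).
The state is a dict: "t": time; "qpos": joint angles; "dq": joint speeds; "tau": joint torques, N m; "ee_pos": TCP position; "tool_rot": TCP orientation; "contact_force": force on the tool from outside, world axes, zero at the start; "moment": the same for the moment, N m; "opening": opening from 0.0 (shut) to 1.0 (fully open); "gripper_force": force on a finger pad.
Only numpy, scipy, OpenCV 4.12 (cv2) and the standard library are available. Lean on these libraries where they do the work, as an engineer would, in place of code of your own. Each camera call takes 0.05 s, during which the arm holds its last target. There are 200 camera calls.

TASK

Clear the craft bench: stand every little model house that is there upright on the floor of the roll-top store, and lay every sanding block in the kit case, whose latch lever you must swing free before you can lift the lid well up. Then leave the roll-top rolled fully down and the case shut with its latch lever swung back upright over the lid. Leave the tape, mug, glue bottle, jar, filament spool and screwdriver where they are.

Things in the scene. Friction and masses are not known exactly. Their poses are not given: they have to be found in the camera images.
- case: Fixed grey lidded kit case, outside 200 (x) by 260 (y) by 80 mm high without the lid, walls and floor 6 mm; origin at the centre of its underside, its own x points to its back (hinge side), y to its left as seen from its front, z up. The front, with the latch, faces roughly to the robot. The yaw differs from start to start.
- latch (a joint): Latch lever on the middle of the case's front, rad. 0: upright, its catch over the lid's front tongue, the lid is blocked. It swings about a level axis (the case's x) towards the case's own -y, down to 1.5 (lying level). The lid is free beyond about 0.8. It stays where it is left (about 1.5 N at the grip).
- latch_grip (a point): Centre of the lever's grip: a round peg of 18 mm diameter that points forwards (the case's -x) for 46 mm, 55 mm from the pivot; this point is 49 mm ahead of the case's front wall and 100 mm above the table when the lever is upright, 20 mm ahead is the end face. Can be pinched from above.
- latch_pivot (a point): Fixed point on the latch's pivot axis (the line through it along the case's x), level with latch_grip in x: 149 mm ahead of the case's centre, 45 mm above the table.
- lid (a joint): Lid of the case, rad. 0 closed, grows as the front edge rises, up to 1.75 (just past upright). Stiff hinge: it stays where it is left (about 3 to 7 N at the knob). Lid 204 by 264 by 10 mm, its top 90 mm above the table when closed.
- lid_knob (a point): Grip point on the lid's knob, a round black post of 22 mm diameter, 40 mm long, square to the lid's top, near the front edge (37 mm from it); this point is 26 mm above the lid's top, 116 mm above the table when closed.
- lid_hinge (a point): Middle of the lid's hinge line (along the case's y), 100 mm behind the case's centre, 80 mm above the table.
- store: Fixed wooden roll-top store, a half cylinder lying along its y, 345 mm deep (x), 314 mm wide (y), 180 mm high; origin at the centre of its underside, its own x points to its back, z up. The compartment is the front half: floor top 12 mm above the table, from x = -0.155 to the back board at x = 0.008, 290 mm wide between the side panels, no front sill. The yaw differs from start to start.
- tambour (a joint): The store's slatted roll-top front, rad. 0 fully closed (lower edge on the floor); grows as it rolls up and back on its circular track, up to 1.40 (compartment open in front and above; the rolled-up slats' front edge then stands at about x = -0.018 at the top, and the knob points up, its end about 230 mm above the table). Stays where it is left (about 3 to 7 N at the knob).
- tambour_knob (a point): Grip point on the roll-top's round steel knob (22 mm diameter, sticking 49 mm straight out from the slats, near the lower edge), 31 mm out from the slats' outer face; it runs on a circle of 200 mm radius about the track axis, 18 degrees above level ahead of the axis when closed.
- tambour_axis (a point): Middle of the roll-top's track axis (a line along the store's y), 12 mm above the table over the store's origin. Slats: outer radius 169 mm, inner 161 mm.
- house1_mid (a point): Centre of a small wooden model house (may be absent): walls 70 (its x, along the ridge) by 50 (its y) mm and 42 mm high, gabled terracotta roof to about 65 mm; this point is 32 mm above its underside. About 160 g. Grip it across the 50 mm walls, low down.
- house2_mid (a point): Centre of a small wooden model house (may be absent): walls 70 (its x, along the ridge) by 50 (its y) mm and 42 mm high, gabled terracotta roof to about 65 mm; this point is 32 mm above its underside. About 160 g. Grip it across the 50 mm walls, low down.
- house3_mid (a point): Centre of a small wooden model house (may be absent): walls 70 (its x, along the ridge) by 50 (its y) mm and 42 mm high, gabled terracotta roof to about 65 mm; this point is 32 mm above its underside. About 160 g. Grip it across the 50 mm walls, low down.
- block1_mid (a point): Centre of a wooden sanding block with a cork sole (may be absent): 110 (its x) by 45 (its y) by 35 mm high, this point 17.5 mm above its underside. About 150 g.
- block2_mid (a point): Centre of a wooden sanding block with a cork sole (may be absent): 110 (its x) by 45 (its y) by 35 mm high, this point 17.5 mm above its underside. About 150 g.
- tape: Roll of paper tape lying flat, 68 mm across, 24 mm high; origin under its centre. Not part of the job.
- mug: White mug, 80 mm across, 95 mm high; origin under its centre. Not part of the job.
- glue: Glue bottle, 56 mm across, 150 mm high; origin under its centre. Not part of the job.
- jar: Glass jar with steel lid, 72 mm across, 85 mm high; origin under its centre. Not part of the job.
- spool: Black filament spool lying flat, 124 mm across, 55 mm high; origin under its centre. Not part of the job.
- driver: Screwdriver lying flat; origin near its middle. Not part of the job.

How it is judged:
On the way, in this order (a step that is already met when the one before it is completed fails the run):
1. the latch lever is swung free (beyond 0.9 rad) (value of joint latch above 0.9 rad), for 0.2 s.
2. the lid is lifted well up (beyond 1.1 rad) (value of joint lid above 1.1 rad), for 0.2 s.
At the end, for the whole second after the job is handed in: Every house present stands upright (within 0.2 rad) at rest inside the store's compartment on its floor, every block present lies at rest inside the case, the roll-top is down (below 0.10 rad), the lid is shut (below 0.05 rad) and the latch lever is upright over it (below 0.25 rad) (value of joint tambour below 0.1 rad and value of joint lid below 0.05 rad and value of joint latch below 0.25 rad and x of house1_mid in the frame of store between -0.15 and 0 m and y of house1_mid in the frame of store between -0.145 and 0.145 m and z of house1_mid in the frame of store between 0.03 and 0.06 m and angle between each of house1_mid, house2_mid, house3_mid's own z axis and vertical below 0.2 rad and linear speed of each of house1, house2, house3, block1, block2 below 0.03 m/s and x of house2_mid in the frame of store between -0.15 and 0 m and y of house2_mid in the frame of store between -0.145 and 0.145 m and z of house2_mid in the frame of store between 0.03 and 0.06 m and x of house3_mid in the frame of store between -0.15 and 0 m and y of house3_mid in the frame of store between -0.145 and 0.145 m and z of house3_mid in the frame of store between 0.03 and 0.06 m and x of block1_mid in the frame of case between -0.094 and 0.094 m and y of block1_mid in the frame of case between -0.124 and 0.124 m and z of block1_mid in the frame of case between 0 and 0.075 m and x of block2_mid in the frame of case between -0.094 and 0.094 m and y of block2_mid in the frame of case between -0.124 and 0.124 m and z of block2_mid in the frame of case between 0 and 0.075 m); the robot touches nothing.
It fails at once if a bystander (tape, mug, glue, jar, spool, screwdriver) is shifted by more than 6 cm (distance of any of tape, mug, glue, jar, spool, driver from where it was at the start of the episode above 0.06 m).
Of house1, house2, house3 only 1 to 2 are there at a start; the rules pass over those that are not, and their reading is None.
Of block1, block2 only 1 to 2 are there at a start; the rules pass over those that are not, and their reading is None.
At some moment in a run one of house1, house2, house3, block1, block2 may be knocked a few centimetres aside while the robot is not near it.
Once in a run the grip may slacken for a moment while it holds something.
It also fails if it takes over 210 s, if anything falls off the work surface, if the arm or the gripper's body presses on something with over 40 N, if the wrist force passes 120 N, or if a joint passes its speed limit or range.

## Working session

There is one attempt and no reset: what is moved stays moved. The work goes in short steps, Python scripts to look and compute and a tool call to move; the robot and the scene stay as the last step left them, time stands still between calls to the robot, and variables do not carry over. Pictures are saved under pics/ and viewed, at most 14 in all, crops included, and the job is handed in when it is done.

Besides the shell and the picture viewer there is one more tool, called after ">>>" as name(argument=value, ...), one argument or row to a line, values as JSON. step_arm: Moves the arm, as the interface text tells. Its arguments: {"type":"object","properties":{"gripper":{"type":"array","items":{"type":"number"}},"linear":{"type":"array","items":{"type":"array","items":{"type":"number"}}},"angular":{"type":"array","items":{"type":"array","items":{"type":"number"}}}},"required":["gripper","linear","angular"]}

```bash
mkdir -p pics; cat > h.py <<'E'
import numpy as np, cv2
from workcell import robot, vision, job_done, finder
from scipy.spatial.transform import Rotation as R
def cloud(name):
    im,d=vision.read_camera(name); c=vision.camera_info(name); K=np.array(c["K"]);T=np.array(c["T"])
    v,u=np.mgrid[:d.shape[0],:d.shape[1]]
    P=np.stack([(u-K[0,2])/K[0,0]*d,(v-K[1,2])/K[1,1]*d,d],-1)@T[:3,:3].T+T[:3,3]
    P[d==0]=np.nan
    return im,P
def save(n,im): cv2.imwrite("pics/"+n,im[:,:,::-1])
E
python3 - <<'E'
from h import *
s=robot.get_state(); print({k:np.round(v,3) for k,v in s.items()}, robot.grasp_offset)
ims={}
for c in ("scene","top"):
    im,P=cloud(c); ims[c]=im; save(c+"0.png",im); np.save(c+"0.npy",P)
    print(c,np.round(vision.camera_info(c)["T"],3).tolist())
    for l in ["case","latch_grip","lid_knob","store","tambour_knob","house1_mid","block1_mid","tape","mug","glue","jar","spool","driver"]:
        for r in finder.mark_of(c,l)[:4]:
            x,y=np.round(r["xy"]).astype(int)
            if r["conf"]>.2: print(c,l,round(r["conf"],2),(x,y),np.round(P[np.clip(y,0,399),np.clip(x,0,639)],3))
E
```

```text
{'t': np.float64(0.0), 'qpos': array([-1.337,  0.301,  1.522,  0.   ,  1.321, -0.067]), 'dq': array([ 0.   ,  0.   , -0.   ,  0.   ,  0.   ,  0.001]), 'tau': array([ 3.0000e-03, -5.4349e+01, -3.6179e+01,  0.0000e+00,  4.0000e-03,
       -0.0000e+00]), 'ee_pos': array([ 0.163, -0.525,  0.231]), 'tool_rot': array([-0.001,  0.989,  0.15 , -0.   ]), 'contact_force': array([-0.582, -0.39 ,  0.408]), 'moment': array([-0.044, -0.058, -0.022]), 'gripper_force': np.float64(0.0), 'opening': np.float64(1.001)} 0.0187
scene [[0.307, 0.81, -0.5, 1.154], [0.952, -0.261, 0.161, -0.221], [-0.0, -0.525, -0.851, 1.202], [0.0, 0.0, 0.0, 1.0]]
scene case 0.95 (np.int64(435), np.int64(177)) [0.528 0.327 0.089]
scene case 0.68 (np.int64(320), np.int64(217)) [ 0.503 -0.009 -0.002]
scene latch_grip 0.7 (np.int64(411), np.int64(128)) [0.349 0.329 0.1  ]
scene latch_grip 0.33 (np.int64(395), np.int64(296)) [0.812 0.089 0.062]
scene latch_grip 0.3 (np.int64(457), np.int64(194)) [0.595 0.365 0.081]
scene lid_knob 0.74 (np.int64(428), np.int64(142)) [0.432 0.341 0.129]
scene store 0.63 (np.int64(294), np.int64(2
[... 1589 characters left out ...]
232)) [ 0.429 -0.381  0.098]
top block1_mid 0.82 (np.int64(287), np.int64(233)) [0.438 0.09  0.037]
top tape 0.89 (np.int64(327), np.int64(198)) [ 0.524 -0.01   0.002]
top mug 0.61 (np.int64(315), np.int64(87)) [0.811 0.014 0.006]
top glue 0.86 (np.int64(368), np.int64(98)) [ 0.76  -0.114  0.065]
top jar 0.56 (np.int64(280), np.int64(100)) [0.758 0.099 0.071]
top spool 0.79 (np.int64(213), np.int64(305)) [0.274 0.265 0.054]
top spool 0.37 (np.int64(285), np.int64(233)) [0.438 0.095 0.032]
top driver 0.64 (np.int64(186), np.int64(212)) [0.491 0.318 0.094]
top driver 0.57 (np.int64(387), np.int64(270)) [ 0.343 -0.152  0.014]
top driver 0.38 (np.int64(472), np.int64(156)) [ 0.592 -0.321  0.178]
```

View pics/top0.png

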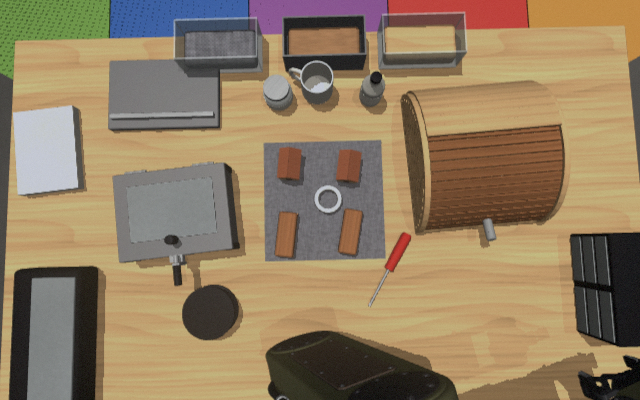

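View pics/scene0.png

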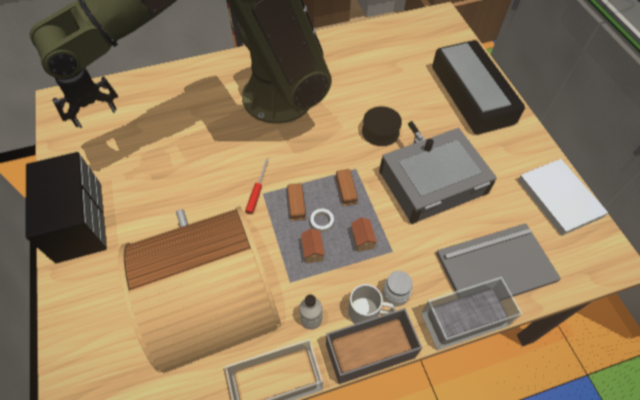

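Top view: houses at (289,164) and (348,166), blocks at (287,235) and (351,232), case knob (170,240), latch (178,272), store at right with its knob at (489,230), screwdriver (390,265), tape between them. The scene view agrees.

```bash
cat >> h.py <<'E'
def rect(Q,zlo,zhi,box):
    m=(Q[:,2]>zlo)&(Q[:,2]<zhi)&(Q[:,0]>box[0])&(Q[:,0]<box[1])&(Q[:,1]>box[2])&(Q[:,1]<box[3])
    q=Q[m]
    if len(q)<10: return None
    (c,sz,a)=cv2.minAreaRect((q[:,:2]*1000).astype(np.float32))
    # yaw of the longer side
    if sz[0]<sz[1]: a+=90; sz=sz[::-1]
    a=(a+90)%180-90
    return dict(n=len(q),c=np.round(np.array(c)/1000,4),size=np.round(sz,1),yaw_long=round(a,1),zmax=round(float(np.percentile(q[:,2],98)),3))
def flat(P): 
    q=P.reshape(-1,3); return q[np.isfinite(q[:,0])]
E
python3 - <<'E'
from h import *
C={c:flat(np.load(c+"0.npy")) for c in("scene","top")}
C["both"]=np.vstack(list(C.values()))
for k,Q in C.items():
    print(k)
    print(" lid",rect(Q,.083,.097,(.38,.65,.18,.5)))
    print(" knob",rect(Q,.11,.14,(.38,.65,.18,.5)))
    print(" latch",rect(Q,.085,.125,(.3,.385,.25,.42)))
    print(" store top",rect(Q,.10,.2,(.3,.8,-.52,-.1)), "wall",rect(Q,.03,.2,(.44,.8,-.52,-.1)))
    print(" tknob",rect(Q,.05,.13,(.36,.44,-.46,-.3)))
    for n,b,z in [("hL",(.54,.68,.03,.13),.03),("hR",(.54,.68,-.12,-.02),.03),("bL",(.36,.53,.04,.16),.028),("bR",(.36,.53,-.13,-.03),.028)]:
        print(" ",n,rect(Q,z,.08,b), "top" ,rect(Q,.056,.08,b))
    for n,b in [("glue",(.68,.85,-.2,-.06)),("mug",(.7,.85,-.05,.06)),("jar",(.7,.85,.06,.15)),("tape",(.45,.57,-.06,.04)),("spool",(.2,.36,.15,.32)),("driver",(.28,.46,-.22,-.09))]:
        print(" ",n,rect(Q,.012,.2,b))
E
```

```text
scene
 lid {'n': 5243, 'c': array([0.492, 0.353]), 'size': array([267. , 225.1]), 'yaw_long': -84.6, 'zmax': 0.095}
 knob {'n': 63, 'c': array([0.4153, 0.3459]), 'size': array([55.3, 19.8]), 'yaw_long': 0.6, 'zmax': 0.133}
 latch {'n': 108, 'c': array([0.359 , 0.3352]), 'size': array([58.9, 28.8]), 'yaw_long': 22.1, 'zmax': 0.11}
 store top {'n': 15038, 'c': array([ 0.608, -0.309]), 'size': array([431.3, 367.1]), 'yaw_long': 87.2, 'zmax': 0.187} wall {'n': 17661, 'c': array([ 0.6201, -0.31  ]), 'size': array([420. , 359.8]), 'yaw_long': 90.0, 'zmax': 0.187}
 tknob {'n': 77, 'c': array([ 0.4274, -0.3829]), 'size': array([25.5, 20.7]), 'yaw_long': 3.1, 'zmax': 0.099}
  hL {'n': 521, 'c': array([0.6107, 0.0828]), 'size': array([76.6, 55. ]), 'yaw_long': -6.3, 'zmax': 0.064} top {'n': 183, 'c': array([0.6105, 0.0811]), 'size': array([73.7, 29. ]), 'yaw_long': -5.3, 'zmax': 0.066}
  hR {'n': 553, 'c': array([ 0.6017, -0.0629]), 'size': array([76.5, 55. ]), 'yaw_long': -7.9, 'zmax': 0.064} top {'n': 182, 'c': array([ 0.601 , -0.0635]), 'size': array([75.6, 26.9]), 'yaw_long': -9.3, 'zmax':
[... 4284 characters left out ...]
max': 0.039} top None
  glue {'n': 1276, 'c': array([ 0.7853, -0.125 ]), 'size': array([59. , 56.1]), 'yaw_long': -29.4, 'zmax': 0.152}
  mug {'n': 1654, 'c': array([0.8077, 0.0105]), 'size': array([83. , 82.5]), 'yaw_long': -74.1, 'zmax': 0.097}
  jar {'n': 1777, 'c': array([0.8007, 0.1033]), 'size': array([99.8, 69.2]), 'yaw_long': -14.2, 'zmax': 0.088}
  tape {'n': 795, 'c': array([ 0.51  , -0.0184]), 'size': array([119.6,  83. ]), 'yaw_long': 0.1, 'zmax': 0.057}
  spool {'n': 2858, 'c': array([0.2601, 0.2675]), 'size': array([120.1, 104.8]), 'yaw_long': 0.2, 'zmax': 0.058}
  driver {'n': 773, 'c': array([ 0.3572, -0.1603]), 'size': array([179.1,  26.2]), 'yaw_long': -30.2, 'zmax': 0.028}
```

```bash
cat >> h.py <<'E'
def fr(o,yaw,p): # frame (origin xy, yaw deg) -> world
    return np.array([*o,0])+R.from_euler('z',yaw,degrees=True).apply(p)
def down(theta,tilt=0): # tool x at yaw theta deg, z down; tilt deg: tool top leans towards +x of tool
    return R.from_euler('z',theta,degrees=True)*R.from_euler('x',180,degrees=True)*R.from_euler('y',tilt,degrees=True)
def pose():
    s=robot.get_state(); q=s["tool_rot"]; return np.array(s["ee_pos"]),R.from_quat([q[1],q[2],q[3],q[0]])
def plan(wps,step=4.0,astep=7.0,start=None):
    """wps: list of (pos, Rot or None, g). prints rows, each call<=8 rows"""
    p,r=start or pose(); rows=[]
    for w in wps:
        tp,tr,g=np.array(w[0]),w[1] if w[1] is not None else r,w[2]
        n=len(w)>3 and w[3] or int(max(1,np.ceil(np.linalg.norm(tp-p)*100/step),np.ceil(np.degrees((r.inv()*tr).magnitude())/astep)))
        p0,r0=p,r; rv=(r0.inv()*tr).as_rotvec()
        for i in range(1,n+1):
            pi=p0+(tp-p0)*i/n; ri=r0*R.from_rotvec(rv*i/n)
            lin=np.round(r.inv().apply(pi-p)*100,2); ang=np.round((r.inv()*ri).as_rotvec(),3)
            p=p+r.apply(lin/100); r=r*R.from_rotvec(ang); rows.append((g,(lin+0.).tolist(),(ang+0.).tolist()))
    for k in range(0,len(rows),8):
        c=rows[k:k+8]; print("g",[x[0] for x in c]); print(" L",[x[1] for x in c]); print(" A",[x[2] for x in c])
    return p,r
CO,CY=np.array([.494,.352]),5.4
E
python3 - <<'E'
from h import *
from scipy.optimize import least_squares
Q=np.vstack([flat(np.load(c+"0.npy")) for c in("scene","top")])
# slats: front part
m=(Q[:,0]>.4)&(Q[:,0]<.56)&(Q[:,1]>-.46)&(Q[:,1]<-.18)&(Q[:,2]>.06)&(Q[:,2]<.175)
q=Q[m]; q=q[~((q[:,1]<-.36)&(q[:,0]<.46)&(q[:,2]<.13))]
f=lambda a:np.hypot((q[:,0]-a[0])*np.cos(a[1])+(q[:,1]+.31)*np.sin(a[1]),q[:,2]-.012)-a[2]
s=least_squares(f,[.6,0,.169],loss='soft_l1',f_scale=.003); print("axis x at y=-.31, yaw deg, r",s.x[0],np.degrees(s.x[1]),s.x[2],np.abs(f(s.x)).mean())
xa,yw=s.x[0],s.x[1]
ex=np.array([np.cos(yw),np.sin(yw)]);ey=np.array([-np.sin(yw),np.cos(yw)])
d=Q[:,:2]-np.array([xa,-.31]); u=d@ex; v=d@ey
mm=(Q[:,2]>.1)&(Q[:,2]<.2)&(abs(u)<.12)&(abs(v)<.25)
print("v extent",np.percentile(v[mm],[.3,1,50,99,99.7]))
# case edges
d=Q[:,:2]-CO; a=np.radians(CY); u=d@[np.cos(a),np.sin(a)]; v=d@[-np.sin(a),np.cos(a)]
mm=(Q[:,2]>.083)&(Q[:,2]<.097)&(abs(u)<.2)&(abs(v)<.2)
print("lid v ext",np.percentile(v[mm&(abs(u)<.08)],[.5,99.5]),"u ext",np.percentile(u[mm&(abs(abs(v)-.06)<.05)],[.5,99.5]))
mm=(Q[:,2]>.095)&(Q[:,2]<.125)&(u<-.135)&(u>-.19)&(abs(v)<.05); print("peg",mm.sum(),np.percentile(v[mm],[2,50,98]),np.percentile(u[mm],[2,98]),np.percentile(Q[mm,2],98))
mm=(Q[:,2]>.11)&(Q[:,2]<.14)&(u>-.1)&(u<.0)&(abs(v)<.05); print("knob",mm.sum(),np.percentile(v[mm],[2,98]),np.percentile(u[mm],[2,98]))
g=fr(CO,CY,[-.149,0,0]); 
plan([([.36,-.15,.24],down(12),-1),([.36,.1,.24],down(CY),-1),([g[0],g[1],.16],down(CY),-1)])
E
```

```text
axis x at y=-.31, yaw deg, r 0.6121267937107608 3.6441194223014937 0.1682889214506165 0.0030931834382305554
v extent [-0.21770258 -0.21561906 -0.05983619  0.0961885   0.09660566]
lid v ext [-0.13025952  0.13065492] u ext [-0.1013695   0.10534152]
peg 175 [-0.0112231  -0.00500802  0.00508371] [-0.16745089 -0.13548064] 0.11126760889706494
knob 156 [-0.01018498  0.00993375] [-0.07383367 -0.05264611]
g [-1, -1, -1, -1, -1, -1, -1, -1]
 L [[2.72, -2.73, -0.08], [2.7, -2.75, -0.08], [2.68, -2.77, -0.08], [2.65, -2.8, -0.08], [2.63, -2.81, -0.08], [2.6, -2.84, -0.08], [2.59, -2.86, -0.08], [2.56, -2.88, -0.07]]
 A [[0.0, 0.0, 0.008], [0.0, 0.0, 0.009], [0.0, 0.0, 0.008], [0.0, 0.0, 0.008], [0.0, 0.0, 0.009], [0.0, 0.0, 0.008], [0.0, 0.0, 0.008], [0.0, 0.0, 0.008]]
g [-1, -1, -1, -1, -1, -1, -1, -1]
 L [[2.53, -2.9, -0.08], [2.51, -2.93, -0.08], [2.49, -2.94, -0.08], [0.74, -3.49, 0.0], [0.69, -3.51, 0.0], [0.63, -3.52, 0.0], [0.56, -3.52, 0.0], [0.51, -3.54, 0.0]]
 A [[0.0, 0.0, 0.009], [0.0, 0.0, 0.008], [0.0, 0.0, 0.008], [0.0, 0.0, 0.017], [0.0, 0.0, 0.016], [0.0, 0.0, 0.017], [0.0, 0.0, 0.016], [0.0, 0.0, 0.017]]
g [-1, -1, -1, -1, -1, -1, -1, -1]
 L [[0.46, -3.54, 0.0], [0.39, -3.55, 0.0], [0.11, -3.4, 1.14], [0.12, -3.41, 1.14], [0.11, -3.4, 1.15], [0.12, -3.41, 1.14], [0.11, -3.4, 1.14], [0.12, -3.4, 1.14]]
 A [[0.0, 0.0, 0.016], [0.0, 0.0, 0.017], [0.0, 0.0, 0.0], [0.0, 0.0, 0.0], [0.0, 0.0, 0.0], [0.0, 0.0, 0.0], [0.0, 0.0, 0.0], [0.0, 0.0, 0.0]]
g [-1]
 L [[0.11, -3.41, 1.15]]
 A [[0.0, 0.0, 0.0]]
```

>>> step_arm(
  gripper=[-1,-1,-1,-1,-1,-1,-1,-1],
  linear=[
    [2.7,-2.7,0],
    [2.7,-2.75,0],
    [2.7,-2.8,0],
    [2.65,-2.8,0],
    [2.6,-2.8,0],
    [2.6,-2.8,0],
    [2.6,-2.9,0],
    [2.6,-2.9,0],
  ],
  angular=[
    [0,0,0.008],
    [0,0,0.008],
    [0,0,0.008],
    [0,0,0.008],
    [0,0,0.008],
    [0,0,0.008],
    [0,0,0.008],
    [0,0,0.008],
  ],
)

```text
t: 2.2
ee_pos: [0.3066, -0.2507, 0.2315]
tool_rot: [0.0, 0.993, 0.118, 0.0]
contact_force: [1.7, 0.4, -0.1]
opening: 0.998
gripper_force: 0.0
```

>>> step_arm(
  gripper=[-1,-1,-1,-1,-1,-1,-1,-1],
  linear=[
    [2.5,-2.9,0],
    [2.5,-2.9,0],
    [2.5,-2.9,0],
    [0.7,-3.5,0],
    [0.7,-3.5,0],
    [0.6,-3.5,0],
    [0.6,-3.5,0],
    [0.5,-3.5,0],
  ],
  angular=[
    [0,0,0.008],
    [0,0,0.008],
    [0,0,0.008],
    [0,0,0.017],
    [0,0,0.017],
    [0,0,0.017],
    [0,0,0.017],
    [0,0,0.017],
  ],
)

```text
t: 3.0
ee_pos: [0.3586, 0.0288, 0.2315]
tool_rot: [0.0, 0.998, 0.063, 0.0]
contact_force: [0.3, 0.3, -0.3]
opening: 1.001
gripper_force: 0.0
```

>>> step_arm(
  gripper=[-1,-1,-1,-1,-1,-1,-1,-1],
  linear=[
    [0.5,-3.5,0],
    [0.4,-3.5,0],
    [0.1,-3.4,1.1],
    [0.1,-3.4,1.1],
    [0.1,-3.4,1.1],
    [0.1,-3.4,1.1],
    [0.1,-3.4,1.1],
    [0.1,-3.4,1.1],
  ],
  angular=[
    [0,0,0.016],
    [0,0,0.017],
    [0,0,0],
    [0,0,0],
    [0,0,0],
    [0,0,0],
    [0,0,0],
    [0,0,0],
  ],
)

```text
t: 3.8
ee_pos: [0.3458, 0.3032, 0.1649]
tool_rot: [-0.0, 0.999, 0.047, 0.0]
contact_force: [0.7, 0.1, -0.2]
opening: 0.999
gripper_force: 0.0
```

>>> step_arm(
  gripper=[-0.6,-0.6,-0.6,-0.6,1,1,1,1],
  linear=[
    [0.3,-3.3,0],
    [0,0,3],
    [0,0,3],
    [0,0,2.4],
    [0,0,0],
    [0,0,0],
    [0,0,0],
    [0,0,0],
  ],
  angular=[
    [0,0,0],
    [0,0,0],
    [0,0,0],
    [0,0,0],
    [0,0,0],
    [0,0,0],
    [0,0,0],
    [0,0,0],
  ],
)

```text
t: 4.6
ee_pos: [0.3466, 0.3353, 0.0829]
tool_rot: [-0.001, 0.999, 0.047, 0.001]
contact_force: [-1.3, -1.5, 5.6]
opening: 0.187
gripper_force: 58.3
```

```bash
python3 - <<'E'
from h import *
a=np.linspace(0,1.3,9); d=np.array([np.zeros(9),5.5*np.sin(a),5.5*(1-np.cos(a))]).T; print(np.round(np.diff(d,axis=0),2).tolist())
s=robot.get_state(); print(s["opening"],s["gripper_force"],s["contact_force"])
E
```

```text
[[0.0, 0.89, 0.07], [0.0, 0.87, 0.22], [0.0, 0.82, 0.35], [0.0, 0.75, 0.48], [0.0, 0.66, 0.6], [0.0, 0.56, 0.7], [0.0, 0.44, 0.78], [0.0, 0.31, 0.84]]
0.1868391344681362 58.33739697933197 [-1.30994198 -1.54324526  5.58108169]
```

>>> step_arm(
  gripper=[1,1,1,1,1,1,1,1],
  linear=[
    [0,0.9,0.05],
    [0,0.9,0.2],
    [0,0.8,0.35],
    [0,0.75,0.5],
    [0,0.65,0.6],
    [0,0.55,0.7],
    [0,0.45,0.8],
    [0,0.3,0.8],
  ],
  angular=[
    [0,0,0],
    [0,0,0],
    [0,0,0],
    [0,0,0],
    [0,0,0],
    [0,0,0],
    [0,0,0],
    [0,0,0],
  ],
)

```text
t: 5.4
ee_pos: [0.3525, 0.2846, 0.0433]
tool_rot: [-0.003, 0.999, 0.047, 0.003]
contact_force: [-5.8, 29.9, 5.7]
opening: 0.184
gripper_force: 59.2
```

>>> step_arm(
  gripper=[1,1,-0.5,-0.5,-0.5,-0.5,-0.5,-0.5],
  linear=[
    [0,0,0],
    [0,0,0],
    [0,0,0],
    [0,0,0],
    [0,0,-3],
    [0,0,-4],
    [0,-0.5,-4],
    [4,-2,-4],
  ],
  angular=[
    [0,0,0],
    [0,0,0],
    [0,0,0],
    [0,0,0],
    [0,0,0],
    [0,0,0],
    [0,0,0],
    [0,0,0],
  ],
)

```text
t: 6.2
ee_pos: [0.3808, 0.3062, 0.1877]
tool_rot: [-0.0, 0.999, 0.048, 0.0]
contact_force: [0.5, -0.3, 0.3]
opening: 0.75
gripper_force: 0.0
```

```bash
python3 - <<'E'
from h import *
im,P=cloud("top"); save("top1.png",im)
Q=flat(P); d=Q[:,:2]-CO; a=np.radians(CY); u=d@[np.cos(a),np.sin(a)]; v=d@[-np.sin(a),np.cos(a)]
m=(u<-.14)&(u>-.175)&(abs(v)<.09)&(Q[:,2]>.03)&(Q[:,2]<.13); print("peg",m.sum(),np.median(v[m]) if m.any() else 0,np.median(Q[m,2]))
k=fr(CO,CY,[-.065,0,0]); p,r=pose(); print(p)
print("to knob",r.inv().apply(np.array([k[0],k[1],.1]) - p)*100)
E
```

```text
peg 92 -0.05629216792491297 0.05653422792159568
[0.38738973 0.31002443 0.19346626]
to knob [ 4.40899915 -3.11940073  9.41290952]
```

>>> step_arm(
  gripper=[-0.5,-0.5,-0.5,-0.5,1,1,1,1],
  linear=[
    [4.4,-3.1,0],
    [0,0,3.5],
    [0,0,3.5],
    [0,0,2.5],
    [0,0,0],
    [0,0,0],
    [0,0,0],
    [0,0,0],
  ],
  angular=[
    [0,0,0],
    [0,0,0],
    [0,0,0],
    [0,0,0],
    [0,0,0],
    [0,0,0],
    [0,0,0],
    [0,0,0],
  ],
)

```text
t: 7.05
ee_pos: [0.42, 0.3459, 0.0925]
tool_rot: [-0.006, 0.999, 0.048, 0.003]
contact_force: [-6.6, 56.4, -7.5]
opening: 0.24
gripper_force: 59.6
```

```bash
cat >> h.py <<'E'
def lidarc(a0,a1,t0,t1,n):
    w=[]
    for a,t in list(zip(np.linspace(a0,a1,n+1),np.linspace(t0,t1,n+1)))[1:]:
        b=np.arctan2(.036,.165)+a; g=fr(CO,CY,[.1-.1689*np.cos(b),0,.08+.1689*np.sin(b)])
        r=down(CY,t); w.append((g+.0187*r.apply([0,0,1]),r,1,1))
    return w
E
python3 - <<'E'
from h import *
s=robot.get_state(); print(s["opening"],s["gripper_force"],s["contact_force"],s["ee_pos"],s["qpos"])
g=fr(CO,CY,[-.065,0,.116-.0187]); print(g)
plan(lidarc(0,1.32,0,-25,16),start=(g,down(CY)))
E
```

```text
0.24025043803488325 59.63008761405945 [-6.62538238 56.38190885 -7.45500567] [0.41999667 0.34590215 0.09253118] [0.61802304 0.43672026 1.68271135 0.00946291 1.01068016 2.08704626]
[0.42928847 0.34588296 0.0973    ]
g [1, 1, 1, 1, 1, 1, 1, 1]
 L [[0.3, 0.0, -1.35], [0.38, 0.0, -1.33], [0.44, 0.0, -1.3], [0.52, 0.0, -1.27], [0.59, 0.0, -1.24], [0.66, 0.0, -1.2], [0.72, 0.0, -1.16], [0.78, 0.0, -1.11]]
 A [[0.0, -0.027, 0.0], [0.0, -0.028, 0.0], [0.0, -0.027, 0.0], [0.0, -0.027, 0.0], [0.0, -0.027, 0.0], [0.0, -0.028, 0.0], [0.0, -0.027, 0.0], [0.0, -0.027, 0.0]]
g [1, 1, 1, 1, 1, 1, 1, 1]
 L [[0.85, 0.0, -1.07], [0.9, 0.0, -1.02], [0.96, 0.0, -0.96], [1.0, 0.0, -0.91], [1.06, 0.0, -0.84], [1.1, 0.0, -0.79], [1.14, 0.0, -0.72], [1.18, 0.0, -0.65]]
 A [[0.0, -0.027, 0.0], [0.0, -0.028, 0.0], [0.0, -0.027, 0.0], [0.0, -0.027, 0.0], [0.0, -0.028, 0.0], [0.0, -0.027, 0.0], [0.0, -0.027, 0.0], [0.0, -0.027, 0.0]]
```

>>> step_arm(
  gripper=[-0.5,-0.5,-0.5,-0.5],
  linear=[
    [0,0,0],
    [0,0,0],
    [0,0,0],
    [0,0,0],
  ],
  angular=[
    [0,0,0],
    [0,0,0],
    [0,0,0],
    [0,0,0],
  ],
)

```text
t: 7.45
ee_pos: [0.4203, 0.339, 0.0901]
tool_rot: [-0.0, 0.999, 0.047, 0.0]
contact_force: [0.5, 0.1, 0.2]
opening: 0.751
gripper_force: 0.0
```

>>> step_arm(
  gripper=[-0.5,1,1,1,1,1],
  linear=[
    [1.0,-0.6,-0.7],
    [0,0,0],
    [0,0,0],
    [0,0,0],
    [0,0,0],
    [0,0,0],
  ],
  angular=[
    [0,0,0],
    [0,0,0],
    [0,0,0],
    [0,0,0],
    [0,0,0],
    [0,0,0],
  ],
)

```text
t: 8.05
ee_pos: [0.429, 0.3473, 0.0966]
tool_rot: [-0.001, 0.999, 0.048, 0.0]
contact_force: [-1.7, 12.0, -0.8]
opening: 0.236
gripper_force: 59.2
```

>>> step_arm(
  gripper=[1,1,1,1,1,1,1,1],
  linear=[
    [0.3,0.0,-1.35],
    [0.38,0.0,-1.33],
    [0.44,0.0,-1.3],
    [0.52,0.0,-1.27],
    [0.59,0.0,-1.24],
    [0.66,0.0,-1.2],
    [0.72,0.0,-1.16],
    [0.78,0.0,-1.11],
  ],
  angular=[
    [0.0,-0.027,0.0],
    [0.0,-0.028,0.0],
    [0.0,-0.027,0.0],
    [0.0,-0.027,0.0],
    [0.0,-0.027,0.0],
    [0.0,-0.028,0.0],
    [0.0,-0.027,0.0],
    [0.0,-0.027,0.0],
  ],
)

```text
t: 8.85
ee_pos: [0.4807, 0.3523, 0.1894]
tool_rot: [0.005, 0.993, 0.048, -0.111]
contact_force: [-0.7, 14.7, -13.7]
opening: 0.244
gripper_force: 59.1
```

>>> step_arm(
  gripper=[1,1,1,1,1,1,1,1],
  linear=[
    [0.85,0.0,-1.07],
    [0.9,0.0,-1.02],
    [0.96,0.0,-0.96],
    [1.0,0.0,-0.91],
    [1.06,0.0,-0.84],
    [1.1,0.0,-0.79],
    [1.14,0.0,-0.72],
    [1.18,0.0,-0.65],
  ],
  angular=[
    [0.0,-0.027,0.0],
    [0.0,-0.028,0.0],
    [0.0,-0.027,0.0],
    [0.0,-0.027,0.0],
    [0.0,-0.028,0.0],
    [0.0,-0.027,0.0],
    [0.0,-0.027,0.0],
    [0.0,-0.027,0.0],
  ],
)

```text
t: 9.65
ee_pos: [0.5787, 0.3618, 0.2294]
tool_rot: [0.01, 0.975, 0.047, -0.219]
contact_force: [-7.5, 11.9, -8.3]
opening: 0.238
gripper_force: 58.9
```

>>> step_arm(
  gripper=[1,1,1],
  linear=[
    [0,0,0],
    [0,0,0],
    [0,0,0],
  ],
  angular=[
    [0,0,0],
    [0,0,0],
    [0,0,0],
  ],
)

```text
t: 9.95
ee_pos: [0.5791, 0.3619, 0.2294]
tool_rot: [0.01, 0.975, 0.047, -0.217]
contact_force: [1.0, 12.2, -7.4]
opening: 0.242
gripper_force: 45.8
```

```bash
python3 - <<'E'
from h import *
im,P=cloud("scene"); save("scene1.png",im)
s=robot.get_state(); print(s["opening"],s["contact_force"],s["ee_pos"])
E
```

```text
0.24460890898363882 [ 0.49851272 12.36081721 -7.24869485] [0.57903728 0.36193162 0.22939648]
```

View pics/scene1.png

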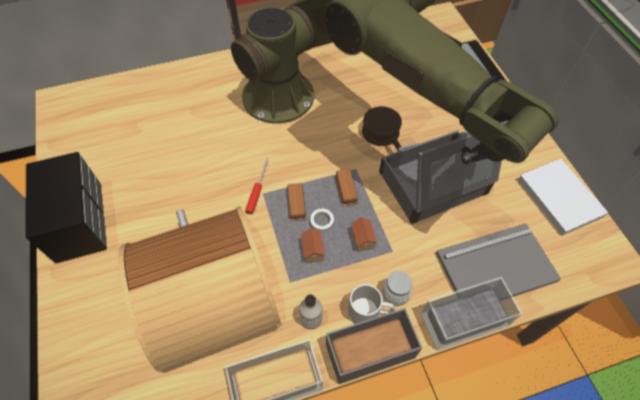

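The lid stands open at about 1.3 rad (case at (440,180) in the image); latch lies down at (397,147). Houses and blocks are unmoved.

```bash
python3 - <<'E'
from h import *
p,r=pose()
b=r.apply([0,0,-.11]); 
q=plan([(p,r,-1,4),(p+b,r,-1),([.52,.16,.30],down(CY,-5),-1),([.4397,.0932,.15],down(-7.2),-1)],step=4.2,astep=6.5)
E
```

```text
g [-1, -1, -1, -1, -1, -1, -1, -1]
 L [[0.0, 0.0, 0.0], [0.0, 0.0, 0.0], [0.0, 0.0, 0.0], [0.0, 0.0, 0.0], [0.0, 0.0, -3.67], [0.0, 0.0, -3.66], [0.0, 0.0, -3.67], [-1.68, 3.25, 1.32]]
 A [[0.0, 0.0, 0.0], [0.0, 0.0, 0.0], [0.0, 0.0, 0.0], [0.0, 0.0, 0.0], [0.0, 0.0, 0.0], [0.0, 0.0, 0.0], [0.0, 0.0, 0.0], [0.0, 0.058, 0.0]]
g [-1, -1, -1, -1, -1, -1, -1, -1]
 L [[-1.75, 3.26, 1.21], [-1.82, 3.25, 1.11], [-1.88, 3.26, 1.0], [-1.94, 3.25, 0.9], [-1.98, 3.26, 0.78], [-1.46, 1.18, 3.14], [-1.45, 1.25, 3.11], [-1.46, 1.32, 3.08]]
 A [[0.0, 0.059, 0.001], [0.0, 0.058, 0.0], [-0.001, 0.059, 0.0], [0.0, 0.058, 0.001], [0.0, 0.058, 0.0], [0.002, 0.017, 0.044], [0.002, 0.018, 0.044], [0.002, 0.017, 0.044]]
g [-1, -1]
 L [[-1.44, 1.39, 3.06], [-1.44, 1.45, 3.03]]
 A [[0.002, 0.018, 0.044], [0.002, 0.017, 0.044]]
```

>>> step_arm(
  gripper=[-1,-1,-1,-1,-1,-1,-1,-1],
  linear=[
    [0,0,0],
    [0,0,0],
    [0,0,0],
    [0,0,0],
    [0,0,-3.7],
    [0,0,-3.7],
    [0,0,-3.7],
    [-1.7,3.25,1.3],
  ],
  angular=[
    [0,0,0],
    [0,0,0],
    [0,0,0],
    [0,0,0],
    [0,0,0],
    [0,0,0],
    [0,0,0],
    [0,0.058,0],
  ],
)

```text
t: 10.8
ee_pos: [0.6053, 0.3433, 0.3148]
tool_rot: [0.007, 0.978, 0.045, -0.202]
contact_force: [1.6, 0.9, -1.1]
opening: 1.001
gripper_force: 0.0
```

>>> step_arm(
  gripper=[-1,-1,-1,-1,-1,-1,-1,-1],
  linear=[
    [-1.75,3.25,1.2],
    [-1.8,3.25,1.1],
    [-1.9,3.25,1.0],
    [-1.95,3.25,0.9],
    [-2,3.25,0.8],
    [-1.45,1.2,3.1],
    [-1.45,1.25,3.1],
    [-1.45,1.3,3.1],
  ],
  angular=[
    [0,0.058,0],
    [0,0.058,0],
    [0,0.058,0],
    [0,0.058,0],
    [0,0.058,0],
    [0,0.018,0.044],
    [0,0.018,0.044],
    [0,0.018,0.044],
  ],
)

```text
t: 11.6
ee_pos: [0.4743, 0.1553, 0.215]
tool_rot: [0.003, 0.999, -0.023, -0.047]
contact_force: [1.0, 0.7, 0.6]
opening: 1.003
gripper_force: 0.0
```

>>> step_arm(
  gripper=[-1,-1,-1],
  linear=[
    [-1.45,1.4,3],
    [-1.45,1.45,3],
    [0,0,0],
  ],
  angular=[
    [0,0.018,0.044],
    [0,0.018,0.044],
    [0,0,0],
  ],
)

```text
t: 11.9
ee_pos: [0.4361, 0.1279, 0.1557]
tool_rot: [0.007, 0.997, -0.067, -0.033]
contact_force: [1.0, 1.0, -0.2]
opening: 0.999
gripper_force: 0.0
```

```bash
cat >> h.py <<'E'
def things():
    for c in ("scene","top"):
        im,P=cloud(c); Q=flat(P)
        for n,b,z,zh in [("hL",(.54,.68,.03,.13),.03,.075),("hR",(.54,.68,-.12,-.02),.03,.075),("bL",(.36,.53,.04,.16),.028,.045),("bR",(.36,.505,-.13,-.03),.028,.045)]:
            print(c,n,rect(Q,z,zh,b))
        if c=="top":
            d=Q[:,:2]-CO; a=np.radians(CY); u=d@[np.cos(a),np.sin(a)]; v=d@[-np.sin(a),np.cos(a)]
            m=(abs(v)<.12)&(Q[:,2]>.09)&(Q[:,2]<.285)&(u>-.1)&(u<.15)
            if m.sum()>50: # lid plane angle from linear fit
                q=np.c_[u[m],Q[m,2]]; print("lid pts",m.sum(),np.median(np.degrees(np.arctan2(q[:,1]-.085,.1-q[:,0]))),"umin",np.percentile(u[m],1))
E
python3 - <<'E'
from h import *
things(); p,r=pose(); print(p)
plan([([.4397,.0932,.006],down(-7.2),-1)],start=(p,r))
E
```

```text
scene hL {'n': 530, 'c': array([0.6102, 0.0821]), 'size': array([77. , 55.4]), 'yaw_long': -5.7, 'zmax': 0.065}
scene hR {'n': 548, 'c': array([ 0.6019, -0.063 ]), 'size': array([76.9, 54.9]), 'yaw_long': -8.6, 'zmax': 0.065}
scene bL {'n': 451, 'c': array([0.4393, 0.0938]), 'size': array([109.1,  45.2]), 'yaw_long': -6.9, 'zmax': 0.038}
scene bR {'n': 474, 'c': array([ 0.4428, -0.0633]), 'size': array([111.1,  44.3]), 'yaw_long': -10.8, 'zmax': 0.038}
top hL {'n': 681, 'c': array([0.6094, 0.0823]), 'size': array([74.3, 55. ]), 'yaw_long': -6.1, 'zmax': 0.065}
top hR {'n': 689, 'c': array([ 0.6003, -0.063 ]), 'size': array([74.4, 54.7]), 'yaw_long': -8.6, 'zmax': 0.066}
top bL {'n': 299, 'c': array([0.4385, 0.0799]), 'size': array([110.9,  33.8]), 'yaw_long': 5.3, 'zmax': 0.039}
top bR {'n': 809, 'c': array([ 0.4408, -0.0633]), 'size': array([109.6,  44.8]), 'yaw_long': -10.6, 'zmax': 0.038}
lid pts 1687 77.1750958574501 umin 0.044436579333268146
[0.43969436 0.12924091 0.15925885]
g [-1, -1, -1, -1]
 L [[0.34, 0.83, 3.83], [0.29, 0.85, 3.83], [0.22, 0.87, 3.84], [0.18, 0.88, 3.83]]
 A [[0.004, 0.015, -0.001], [0.004, 0.014, -0.002], [0.004, 0.015, -0.001], [0.004, 0.015, -0.001]]
```

>>> step_arm(
  gripper=[-1,-1,-1,-1,-1,1,1,1],
  linear=[
    [0.9,3.5,1],
    [0,0,3.5],
    [0,0,3.5],
    [0,0,3.5],
    [0.1,0,3.8],
    [0,0,0],
    [0,0,0],
    [0,0,0],
  ],
  angular=[
    [0.016,0.06,-0.005],
    [0,0,0],
    [0,0,0],
    [0,0,0],
    [0,0,0],
    [0,0,0],
    [0,0,0],
    [0,0,0],
  ],
)

```text
t: 12.8
ee_pos: [0.4459, 0.0935, 0.0079]
tool_rot: [-0.0, 0.998, -0.063, 0.002]
contact_force: [-8.1, 2.8, 63.3]
opening: 0.521
gripper_force: 51.7
```

>>> step_arm(
  gripper=[1,1],
  linear=[
    [0,0,0],
    [0,0,0],
  ],
  angular=[
    [0,0,0],
    [0,0,0],
  ],
)

```text
t: 13.0
ee_pos: [0.4459, 0.0935, 0.0081]
tool_rot: [-0.001, 0.998, -0.063, 0.003]
contact_force: [-0.1, 0.6, 8.0]
opening: 0.515
gripper_force: 62.1
```

```bash
python3 - <<'E'
from h import *
p,r=pose(); print(p,r.as_matrix()[:,2],robot.get_state()["contact_force"])
t=fr(CO,CY,[-.03,.052,0]); 
plan([(p+[0,0,.16],None,1),([t[0],t[1],.175],down(CY),1),([t[0],t[1],.020],down(CY),1)])
E
```

```text
[0.44592766 0.09351411 0.00808633] [ 5.50310034e-03  6.59053007e-04 -9.99984641e-01] [-0.09372502  0.60887464  7.98558924]
g [1, 1, 1, 1, 1, 1, 1, 1]
 L [[0.02, -0.01, -4.0], [0.02, 0.0, -4.0], [0.02, -0.01, -4.0], [0.03, 0.0, -4.0], [-0.32, -3.83, -0.08], [-0.21, -3.84, -0.09], [-0.1, -3.85, -0.08], [0.0, -3.85, -0.08]]
 A [[0.0, 0.0, 0.0], [0.0, 0.0, 0.0], [0.0, 0.0, 0.0], [0.0, 0.0, 0.0], [0.0, -0.001, -0.028], [0.0, 0.0, -0.027], [0.0, -0.001, -0.028], [0.0, -0.001, -0.027]]
g [1, 1, 1, 1, 1, 1, 1, 1]
 L [[0.1, -3.84, -0.08], [0.22, -3.84, -0.09], [0.31, -3.84, -0.08], [0.43, -3.82, -0.09], [0.0, 0.0, 3.87], [0.0, 0.0, 3.88], [0.0, 0.0, 3.87], [0.0, 0.0, 3.88]]
 A [[0.0, 0.0, -0.028], [-0.001, -0.001, -0.027], [0.0, -0.001, -0.028], [0.0, -0.001, -0.027], [0.0, 0.0, 0.0], [0.0, 0.0, 0.0], [0.0, 0.0, 0.0], [0.0, 0.0, 0.0]]
```

>>> step_arm(
  gripper=[1,1,1,1,1,1,1,1],
  linear=[
    [0,0,-4],
    [0,0,-4],
    [0,0,-4],
    [0,0,-4],
    [-0.3,-3.8,-0.1],
    [-0.2,-3.85,-0.1],
    [-0.1,-3.85,-0.1],
    [0,-3.85,-0.1],
  ],
  angular=[
    [0,0,0],
    [0,0,0],
    [0,0,0],
    [0,0,0],
    [0,0,-0.028],
    [0,0,-0.027],
    [0,0,-0.028],
    [0,0,-0.027],
  ],
)

```text
t: 13.8
ee_pos: [0.4511, 0.2484, 0.1717]
tool_rot: [-0.001, 1.0, -0.007, 0.002]
contact_force: [0.8, -1.6, -0.5]
opening: 0.512
gripper_force: 62.4
```

>>> step_arm(
  gripper=[1,1,1,1,1,1],
  linear=[
    [0.1,-3.85,-0.1],
    [0.2,-3.85,-0.1],
    [0.3,-3.85,-0.1],
    [0.45,-3.8,-0.1],
    [0.5,0,0],
    [0,0,0],
  ],
  angular=[
    [0,0,-0.028],
    [0,0,-0.027],
    [0,0,-0.028],
    [0,0,-0.027],
    [0,0,0],
    [0,0,0],
  ],
)

```text
t: 14.4
ee_pos: [0.4627, 0.4014, 0.1748]
tool_rot: [-0.0, 0.999, 0.047, 0.001]
contact_force: [-0.0, -0.3, -1.7]
opening: 0.516
gripper_force: 62.5
```

```bash
python3 - <<'E'
from h import *
p,r=pose(); print(p,robot.get_state()["opening"]); im,P=cloud("top"); save("top2.png",im)
t=fr(CO,CY,[-.025,.052,0]); plan([([t[0],t[1],.10],down(CY),1),([t[0],t[1],.018],down(CY),1)])
E
```

```text
[0.46269976 0.40138408 0.1747637 ] 0.5162557066762408
g [1, 1, 1, 1, 1]
 L [[0.07, -0.03, 3.73], [0.08, -0.03, 3.73], [0.0, 0.0, 2.73], [0.0, 0.0, 2.74], [0.01, 0.0, 2.73]]
 A [[0.0, -0.001, 0.0], [0.0, -0.001, -0.001], [0.0, 0.0, 0.0], [0.0, 0.0, 0.0], [0.0, 0.0, 0.0]]
```

View pics/top2.png

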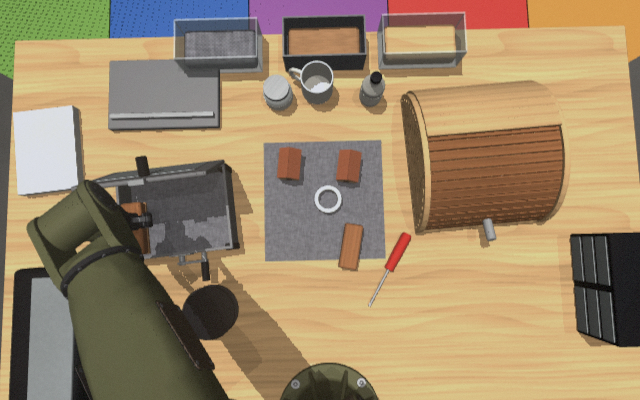

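The block hangs over the left part of the open case (135,225); the lid is held up at the back (170,170) and the lever is down at (205,268).

>>> step_arm(
  gripper=[1,1,1,1,1,1,1],
  linear=[
    [0.1,0,3.7],
    [0.1,0,3.7],
    [0,0,2.7],
    [0,0,2.7],
    [0,0,1.4],
    [0,0,1.4],
    [0,0,0],
  ],
  angular=[
    [0,0,0],
    [0,0,0],
    [0,0,0],
    [0,0,0],
    [0,0,0],
    [0,0,0],
    [0,0,0],
  ],
)

```text
t: 15.15
ee_pos: [0.4645, 0.4005, 0.0168]
tool_rot: [0.0, 0.999, 0.047, -0.0]
contact_force: [-0.1, 0.3, -2.0]
opening: 0.515
gripper_force: 62.5
```

>>> step_arm(
  gripper=[-0.6,-0.6,-0.6,-0.6,-0.6,-0.6,-0.6,-0.6],
  linear=[
    [0,0,0],
    [0,0,0],
    [0,0,0],
    [0,0,-3.5],
    [0,0,-3.5],
    [0,0,-4],
    [0,0,-4],
    [0,0,-2],
  ],
  angular=[
    [0,0,0],
    [0,0,0],
    [0,0,0],
    [0,0,0],
    [0,0,0],
    [0,0,0],
    [0,0,0],
    [0,0,0],
  ],
)

```text
t: 15.95
ee_pos: [0.4653, 0.4017, 0.1924]
tool_rot: [-0.002, 0.999, 0.047, 0.003]
contact_force: [-0.3, -0.1, -0.3]
opening: 0.806
gripper_force: 0.0
```

```bash
python3 - <<'E'
from h import *
p,r=pose(); print(p)
plan([([.445,.1,.19],down(-2),-1),([.442,-.0633,.15],down(-10.7),-1),([.442,-.0633,.013],down(-10.7),-1)])
E
```

```text
[0.46527139 0.40174215 0.19235455]
g [-1, -1, -1, -1, -1, -1, -1, -1]
 L [[-0.61, 3.73, 0.02], [-0.54, 3.74, 0.01], [-0.49, 3.75, 0.02], [-0.43, 3.76, 0.02], [-0.36, 3.76, 0.02], [-0.31, 3.77, 0.03], [-0.24, 3.77, 0.02], [-0.18, 3.78, 0.03]]
 A [[0.0, -0.001, 0.016], [-0.001, 0.0, 0.016], [0.0, -0.001, 0.016], [-0.001, -0.001, 0.016], [0.0, 0.0, 0.017], [0.0, -0.001, 0.016], [-0.001, -0.001, 0.016], [0.0, 0.0, 0.016]]
g [-1, -1, -1, -1, -1, -1, -1, -1]
 L [[0.05, 3.27, 0.8], [0.16, 3.26, 0.8], [0.25, 3.25, 0.8], [0.35, 3.25, 0.8], [0.45, 3.24, 0.8], [0.0, 0.0, 3.42], [0.0, 0.0, 3.43], [-0.01, 0.0, 3.42]]
 A [[0.0, 0.0, 0.03], [0.0, 0.0, 0.031], [0.0, 0.0, 0.03], [0.0, 0.0, 0.03], [0.0, 0.0, 0.031], [0.0, 0.0, 0.0], [0.0, 0.0, 0.0], [0.0, 0.0, 0.0]]
g [-1]
 L [[0.0, 0.0, 3.43]]
 A [[0.0, 0.0, 0.0]]
```

>>> step_arm(
  gripper=[-1,-1,-1,-1,-1,-1,-1,-1],
  linear=[
    [-0.6,3.75,0],
    [-0.55,3.75,0],
    [-0.5,3.75,0],
    [-0.45,3.75,0],
    [-0.35,3.75,0],
    [-0.3,3.75,0],
    [-0.25,3.75,0],
    [-0.2,3.8,0],
  ],
  angular=[
    [0,0,0.016],
    [0,0,0.016],
    [0,0,0.016],
    [0,0,0.016],
    [0,0,0.016],
    [0,0,0.016],
    [0,0,0.016],
    [0,0,0.016],
  ],
)

```text
t: 16.75
ee_pos: [0.4438, 0.0981, 0.1884]
tool_rot: [-0.0, 1.0, -0.017, 0.001]
contact_force: [1.1, -0.3, 0.1]
opening: 1.002
gripper_force: 0.0
```

>>> step_arm(
  gripper=[-1,-1,-1,-1,-1,-1],
  linear=[
    [0,3.25,0.8],
    [0.2,3.25,0.8],
    [0.25,3.25,0.8],
    [0.35,3.25,0.8],
    [0.45,3.25,0.8],
    [0,0,0],
  ],
  angular=[
    [0,0,0.03],
    [0,0,0.031],
    [0,0,0.03],
    [0,0,0.03],
    [0,0,0.031],
    [0,0,0],
  ],
)

```text
t: 17.35
ee_pos: [0.4407, -0.0662, 0.1474]
tool_rot: [0.0, 0.995, -0.095, 0.0]
contact_force: [0.2, -0.6, -0.0]
opening: 1.003
gripper_force: 0.0
```

```bash
python3 - <<'E'
from h import *
things(); p,r=pose(); print(p)
plan([([.442,-.0633,.013],down(-10.7),-1)])
im,P=cloud("top");Q=flat(P)
print("in case",rect(Q,.03,.06,(.4,.56,.36,.45)))
E
```

```text
scene hL {'n': 525, 'c': array([0.611 , 0.0825]), 'size': array([78.3, 55. ]), 'yaw_long': -6.4, 'zmax': 0.065}
scene hR {'n': 548, 'c': array([ 0.6011, -0.063 ]), 'size': array([78.1, 54.8]), 'yaw_long': -8.9, 'zmax': 0.065}
scene bL None
scene bR {'n': 425, 'c': array([ 0.4092, -0.0644]), 'size': array([106.5,  44.6]), 'yaw_long': -10.1, 'zmax': 0.039}
top hL {'n': 685, 'c': array([0.6097, 0.0823]), 'size': array([74.2, 54.8]), 'yaw_long': -5.9, 'zmax': 0.065}
top hR {'n': 687, 'c': array([ 0.6002, -0.0631]), 'size': array([74.7, 54.8]), 'yaw_long': -8.6, 'zmax': 0.066}
top bL None
top bR {'n': 197, 'c': array([ 0.3928, -0.0613]), 'size': array([44.9, 26. ]), 'yaw_long': 77.7, 'zmax': 0.038}
lid pts 1692 77.20603422812911 umin 0.044280106934963585
[ 0.44115798 -0.06388963  0.14805705]
g [-1, -1, -1, -1]
 L [[0.01, -0.02, 3.38], [0.02, -0.01, 3.37], [0.01, -0.02, 3.38], [0.02, -0.02, 3.38]]
 A [[0.0, 0.0, 0.0], [0.0, -0.001, 0.0], [0.0, 0.0, 0.0], [0.0, -0.001, 0.0]]
in case {'n': 861, 'c': array([0.4561, 0.3988]), 'size': array([109.6,  45.7]), 'yaw_long': 5.6, 'zmax': 0.045}
```

```bash
python3 - <<'E'
from h import *
im,P=cloud("scene");Q=flat(P); e=rect(Q,.028,.045,(.3,.505,-.12,-.02)); print(e)
p,r=pose(); print(p); c=e["c"]; plan([([c[0],c[1],.13],down(e["yaw_long"]),-1),([c[0],c[1],.013],down(e["yaw_long"]),-1)])
E
```

```text
{'n': 457, 'c': array([ 0.4278, -0.062 ]), 'size': array([154.6,  65.3]), 'yaw_long': 4.1, 'zmax': 0.038}
[ 0.44130471 -0.06299688  0.1481543 ]
g [-1, -1, -1, -1, -1, -1]
 L [[-0.45, 0.05, 0.6], [-0.45, 0.01, 0.61], [-0.45, -0.02, 0.6], [0.0, 0.0, 3.9], [0.0, 0.0, 3.9], [0.0, 0.0, 3.9]]
 A [[0.0, -0.001, -0.086], [0.0, 0.0, -0.085], [0.0, -0.001, -0.086], [0.0, 0.0, 0.0], [0.0, 0.0, 0.0], [0.0, 0.0, 0.0]]
```

```bash
python3 - <<'E'
from h import *
for c in("scene","top"):
    im,P=cloud(c);Q=flat(P)
    for b in [(.3,.475,-.12,-.02),(.3,.475,-.11,-.02),(.33,.47,-.105,-.025)]: print(c,rect(Q,.028,.045,b))
save("top3.png",im)
E
```

```text
scene {'n': 458, 'c': array([ 0.4074, -0.0637]), 'size': array([112.7,  44.7]), 'yaw_long': -11.7, 'zmax': 0.038}
scene {'n': 458, 'c': array([ 0.4074, -0.0637]), 'size': array([112.7,  44.7]), 'yaw_long': -11.7, 'zmax': 0.038}
scene {'n': 458, 'c': array([ 0.4074, -0.0637]), 'size': array([112.7,  44.7]), 'yaw_long': -11.7, 'zmax': 0.038}
top {'n': 197, 'c': array([ 0.392 , -0.0611]), 'size': array([44.8, 26. ]), 'yaw_long': 77.9, 'zmax': 0.039}
top {'n': 197, 'c': array([ 0.392 , -0.0611]), 'size': array([44.8, 26. ]), 'yaw_long': 77.9, 'zmax': 0.039}
top {'n': 197, 'c': array([ 0.392 , -0.0611]), 'size': array([44.8, 26. ]), 'yaw_long': 77.9, 'zmax': 0.039}
```

View pics/top3.png

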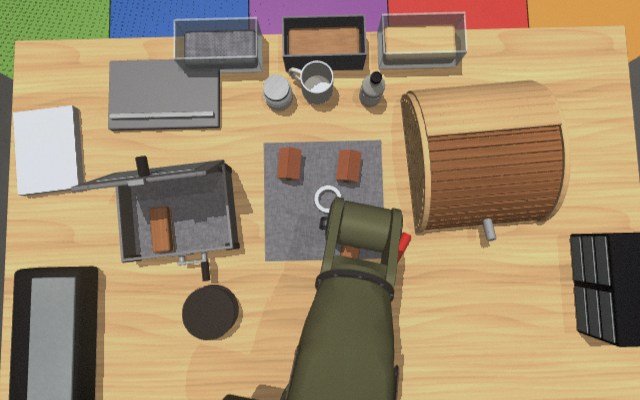

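The knocked block has slid about 35 mm towards the robot (mostly hidden under the arm at (350,252)); the first block lies flat in the case at (160,230).

>>> step_arm(
  gripper=[-1,-1,-1,-1,-1,1,1,1],
  linear=[
    [-3.3,-0.55,0],
    [0,0,3.4],
    [0,0,3.4],
    [0,0,3.4],
    [0,0,3.2],
    [0,0,0],
    [0,0,0],
    [0,0,0],
  ],
  angular=[
    [0,0,0.015],
    [0,0,0],
    [0,0,0],
    [0,0,0],
    [0,0,0],
    [0,0,0],
    [0,0,0],
    [0,0,0],
  ],
)

```text
t: 18.45
ee_pos: [0.4109, -0.0522, 0.0153]
tool_rot: [0.0, 0.995, -0.1, 0.002]
contact_force: [-7.9, 3.8, 61.0]
opening: 0.518
gripper_force: 44.4
```

>>> step_arm(
  gripper=[1,1,1,1,1,1],
  linear=[
    [0,0,0],
    [0,0,0],
    [0,0,-4],
    [0,0,-4],
    [0,0,-4],
    [0,0,-4],
  ],
  angular=[
    [0,0,0],
    [0,0,0],
    [0,0,0],
    [0,0,0],
    [0,0,0],
    [0,0,0],
  ],
)

```text
t: 19.05
ee_pos: [0.4094, -0.0519, 0.1769]
tool_rot: [0.0, 0.995, -0.1, 0.002]
contact_force: [0.5, 0.6, -2.1]
opening: 0.508
gripper_force: 62.5
```

```bash
python3 - <<'E'
from h import *
p,r=pose(); print(p,r.as_matrix()[:,2])
t=fr(CO,CY,[-.03,-.055,0]); 
plan([([t[0],t[1],.18],down(CY),1),([t[0],t[1],.024],down(CY),1)])
im,P=cloud("scene");print(rect(flat(P),.12,.24,(.3,.5,-.1,0)))
E
```

```text
[ 0.40944913 -0.05193159  0.17689453] [ 3.40142713e-03 -3.61811847e-04 -9.99994150e-01]
g [1, 1, 1, 1, 1, 1, 1, 1]
 L [[-0.12, -3.9, -0.03], [0.02, -3.91, -0.04], [0.14, -3.9, -0.03], [0.26, -3.9, -0.03], [0.4, -3.88, -0.04], [0.52, -3.87, -0.03], [0.65, -3.85, -0.04], [0.78, -3.83, -0.03]]
 A [[0.0, 0.0, -0.033], [0.0, -0.001, -0.033], [0.0, 0.0, -0.032], [0.0, -0.001, -0.033], [0.0, 0.0, -0.033], [0.0, 0.0, -0.033], [0.0, -0.001, -0.033], [0.0, 0.0, -0.032]]
g [1, 1, 1, 1, 1]
 L [[0.9, -3.8, -0.04], [0.0, 0.0, 3.9], [0.0, 0.0, 3.9], [-0.01, 0.0, 3.9], [0.0, -0.01, 3.9]]
 A [[0.0, 0.0, -0.033], [0.0, 0.0, 0.0], [0.0, 0.0, 0.0], [0.0, 0.0, 0.0], [0.0, 0.0, 0.0]]
{'n': 774, 'c': array([ 0.4222, -0.0484]), 'size': array([90.7, 89. ]), 'yaw_long': -70.1, 'zmax': 0.237}
```

>>> step_arm(
  gripper=[1,1,1,1,1,1,1,1],
  linear=[
    [-0.1,-3.9,0],
    [0,-3.9,0],
    [0.15,-3.9,0],
    [0.25,-3.9,0],
    [0.4,-3.9,0],
    [0.5,-3.85,0],
    [0.65,-3.85,0],
    [0.8,-3.85,0],
  ],
  angular=[
    [0,0,-0.033],
    [0,0,-0.033],
    [0,0,-0.032],
    [0,0,-0.033],
    [0,0,-0.033],
    [0,0,-0.033],
    [0,0,-0.033],
    [0,0,-0.032],
  ],
)

```text
t: 19.9
ee_pos: [0.4629, 0.2577, 0.1751]
tool_rot: [-0.0, 1.0, 0.031, 0.001]
contact_force: [0.6, 0.2, -1.9]
opening: 0.509
gripper_force: 62.6
```

>>> step_arm(
  gripper=[1,1,1,1,1,1],
  linear=[
    [0.9,-3.8,0],
    [0,0,0],
    [0,0,3.3],
    [0,0,3.3],
    [0,0,3.3],
    [0,0,0],
  ],
  angular=[
    [0,0,-0.033],
    [0,0,0],
    [0,0,0],
    [0,0,0],
    [0,0,0],
    [0,0,0],
  ],
)

```text
t: 20.5
ee_pos: [0.4679, 0.2931, 0.072]
tool_rot: [0.001, 0.999, 0.047, -0.002]
contact_force: [-0.2, -0.2, -2.1]
opening: 0.513
gripper_force: 62.6
```

```bash
python3 - <<'E'
from h import *
p,r=pose(); print(p,robot.get_state()["opening"])
t=fr(CO,CY,[-.028,-.055,0]); 
plan([([t[0],t[1],.025],down(CY),1)])
E
```

```text
[0.46787127 0.29308122 0.07201244] 0.5128589313551768
g [1, 1]
 L [[0.19, -0.07, 2.35], [0.18, -0.06, 2.35]]
 A [[0.001, 0.002, 0.0], [0.001, 0.002, -0.001]]
```

>>> step_arm(
  gripper=[1,1,1,1,-0.6,-0.6,-0.6],
  linear=[
    [0.2,0,2],
    [0.2,0,1.4],
    [0,0,1.3],
    [0,0,0],
    [0,0,0],
    [0,0,0],
    [0,0,0],
  ],
  angular=[
    [0,0,0],
    [0,0,0],
    [0,0,0],
    [0,0,0],
    [0,0,0],
    [0,0,0],
    [0,0,0],
  ],
)

```text
t: 21.2
ee_pos: [0.4741, 0.2949, 0.0285]
tool_rot: [-0.0, 0.999, 0.047, 0.001]
contact_force: [0.8, -0.0, 0.6]
opening: 0.802
gripper_force: 0.0
```

>>> step_arm(
  gripper=[-0.6,-0.6,-0.6,-0.6,-0.6,-0.6,-0.6],
  linear=[
    [0,0,-4],
    [0,0,-4],
    [0,0,-4],
    [0,0,-4],
    [-2,3,-3],
    [-2,3,-3],
    [-2,3,0],
  ],
  angular=[
    [0,0,0],
    [0,0,0],
    [0,0,0],
    [0,0,0],
    [0,0,0],
    [0,0,0],
    [0,0,0],
  ],
)

```text
t: 21.9
ee_pos: [0.4225, 0.1989, 0.2517]
tool_rot: [-0.001, 0.999, 0.047, 0.004]
contact_force: [1.1, 0.1, 0.0]
opening: 0.801
gripper_force: 0.0
```

```bash
python3 - <<'E'
from h import *
p,r=pose(); print(p)
im,P=cloud("top"); save("top4.png",im); Q=flat(P)
print("in case",rect(Q,.03,.06,(.4,.56,.36,.45)),rect(Q,.03,.06,(.4,.56,.255,.34)))
E
```

```text
[0.42247054 0.19888374 0.25171547]
in case {'n': 363, 'c': array([0.4854, 0.401 ]), 'size': array([52. , 45.1]), 'yaw_long': 6.5, 'zmax': 0.044} {'n': 153, 'c': array([0.5134, 0.2975]), 'size': array([45.1, 27. ]), 'yaw_long': -79.7, 'zmax': 0.045}
```

View pics/top4.png

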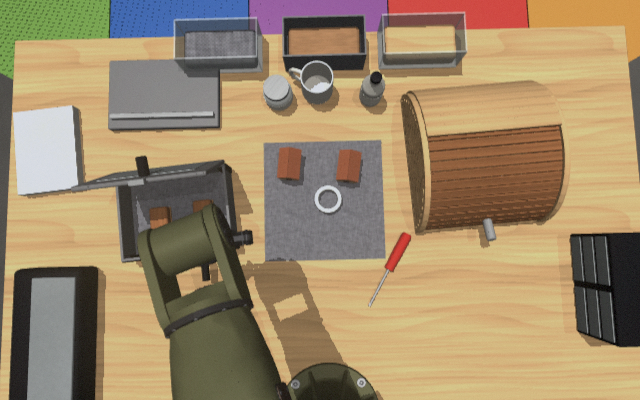

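Both blocks lie in the case ((160,215) and (203,205) visible beside the wrist). Now closing the lid the way it was opened.

```bash
python3 - <<'E'
from h import *
w=lidarc(0,1.32,0,-25,16)[-1]; tp,tr=w[0],w[1]; print(tp)
plan([([.47,.2,.35],down(CY),-.4),(tp-.10*tr.apply([0,0,1]),tr,-.4),(tp,tr,-.4,3)],step=4.3)
print("ARC")
A=lidarc(1.32,0,-25,0,16); plan(A,start=(tp,tr))
E
```

```text
[0.57963941 0.36009531 0.23184272]
g [-0.4, -0.4, -0.4, -0.4, -0.4, -0.4, -0.4, -0.4]
 L [[1.68, 0.01, -3.33], [1.68, 0.01, -3.33], [1.67, 0.02, -3.33], [2.78, -2.48, 0.46], [2.8, -2.49, 0.25], [2.81, -2.48, 0.06], [2.81, -2.49, -0.16], [2.79, -2.48, -0.35]]
 A [[0.0, -0.001, 0.0], [0.0, -0.002, 0.0], [0.0, -0.001, -0.001], [0.0, -0.073, 0.0], [0.0, -0.073, 0.0], [0.0, -0.072, 0.0], [0.0, -0.073, 0.0], [0.0, -0.073, 0.0]]
g [-0.4, -0.4, -0.4, -0.4]
 L [[2.76, -2.49, -0.56], [0.0, 0.0, 3.33], [0.0, 0.0, 3.33], [0.0, 0.0, 3.34]]
 A [[0.0, -0.073, 0.0], [0.0, 0.0, 0.0], [0.0, 0.0, 0.0], [0.0, 0.0, 0.0]]
ARC
g [1, 1, 1, 1, 1, 1, 1, 1]
 L [[-1.16, 0.0, 0.68], [-1.12, 0.0, 0.75], [-1.08, 0.0, 0.82], [-1.04, 0.0, 0.87], [-0.98, 0.0, 0.93], [-0.93, 0.0, 0.99], [-0.87, 0.0, 1.04], [-0.82, 0.0, 1.09]]
 A [[0.0, 0.027, 0.0], [0.0, 0.028, 0.0], [0.0, 0.027, 0.0], [0.0, 0.027, 0.0], [0.0, 0.027, 0.0], [0.0, 0.028, 0.0], [0.0, 0.027, 0.0], [0.0, 0.027, 0.0]]
g [1, 1, 1, 1, 1, 1, 1, 1]
 L [[-0.75, 0.0, 1.14], [-0.69, 0.0, 1.18], [-0.62, 0.0, 1.22], [-0.56, 0.0, 1.25], [-0.48, 0.0, 1.29], [-0.42, 0.0, 1.31], [-0.34, 0.0, 1.34], [-0.26, 0.0, 1.35]]
 A [[0.0, 0.027, 0.0], [0.0, 0.028, 0.0], [0.0, 0.027, 0.0], [0.0, 0.027, 0.0], [0.0, 0.028, 0.0], [0.0, 0.027, 0.0], [0.0, 0.027, 0.0], [0.0, 0.027, 0.0]]
```

>>> step_arm(
  gripper=[-0.4,-0.4,-0.4,-0.4,-0.4,-0.4,-0.4,-0.4],
  linear=[
    [1.7,0,-3.3],
    [1.7,0,-3.3],
    [1.7,0,-3.3],
    [2.8,-2.5,0.45],
    [2.8,-2.5,0.25],
    [2.8,-2.5,0.05],
    [2.8,-2.5,-0.15],
    [2.8,-2.5,-0.35],
  ],
  angular=[
    [0,0,0],
    [0,0,0],
    [0,0,0],
    [0,-0.073,0],
    [0,-0.073,0],
    [0,-0.073,0],
    [0,-0.073,0],
    [0,-0.073,0],
  ],
)

```text
t: 22.75
ee_pos: [0.5901, 0.3311, 0.3266]
tool_rot: [0.008, 0.985, 0.046, -0.166]
contact_force: [-0.6, 0.2, 0.7]
opening: 0.701
gripper_force: 0.0
```

>>> step_arm(
  gripper=[-0.4,-0.4],
  linear=[
    [2.8,-2.5,-0.5],
    [0,0,0],
  ],
  angular=[
    [0,-0.073,0],
    [0,0,0],
  ],
)

```text
t: 22.95
ee_pos: [0.6059, 0.3462, 0.3217]
tool_rot: [0.008, 0.982, 0.045, -0.185]
contact_force: [-0.6, -0.1, -1.5]
opening: 0.701
gripper_force: 0.0
```

```bash
python3 - <<'E'
from h import *
w=lidarc(0,1.32,0,-25,16)[-1]; tp,tr=w[0],w[1]; print(pose()[0])
plan([(tp,tr,-.4,3)])
E
```

```text
[0.60592411 0.34620625 0.32165473]
g [-0.4, -0.4, -0.4]
 L [[0.32, -0.54, 3.09], [0.38, -0.54, 3.08], [0.45, -0.54, 3.08]]
 A [[-0.001, -0.021, -0.001], [0.0, -0.021, -0.001], [-0.001, -0.021, -0.001]]
```

>>> step_arm(
  gripper=[-0.4,-0.4,-0.4,-0.4,-0.4],
  linear=[
    [0.6,-0.8,0.1],
    [0.6,-0.8,0.1],
    [0,0,3],
    [0,0,3],
    [0,0,0],
  ],
  angular=[
    [0,-0.031,0],
    [0,-0.032,0],
    [0,0,0],
    [0,0,0],
    [0,0,0],
  ],
)

```text
t: 23.45
ee_pos: [0.585, 0.3576, 0.2652]
tool_rot: [0.01, 0.975, 0.044, -0.217]
contact_force: [0.1, 0.6, -0.9]
opening: 0.698
gripper_force: 0.0
```

```bash
python3 - <<'E'
from h import *
w=lidarc(0,1.32,0,-25,16)[-1]; tp,tr=w[0],w[1]; print(pose()[0],robot.get_state()["contact_force"])
plan([(tp,tr,-.4,1)])
E
```

```text
[0.58504169 0.35758211 0.26521415] [ 0.13263203  0.61996836 -0.91162864]
g [-0.4]
 L [[0.95, -0.3, 3.24]]
 A [[-0.002, 0.001, -0.004]]
```

>>> step_arm(
  gripper=[-0.4,-0.4,-0.4,1,1,1,1,1],
  linear=[
    [0.95,-0.3,0.2],
    [0,0,3],
    [0,0,0],
    [0,0,0],
    [0,0,0],
    [0,0,0],
    [0,0,0],
    [0,0,0],
  ],
  angular=[
    [0,0,0],
    [0,0,0],
    [0,0,0],
    [0,0,0],
    [0,0,0],
    [0,0,0],
    [0,0,0],
    [0,0,0],
  ],
)

```text
t: 24.25
ee_pos: [0.5835, 0.3625, 0.2392]
tool_rot: [0.006, 0.977, 0.045, -0.21]
contact_force: [2.4, 7.7, 8.0]
opening: 0.23
gripper_force: 58.7
```

>>> step_arm(
  gripper=[1,1,1,1,1,1,1,1],
  linear=[
    [-1.16,0,0.68],
    [-1.12,0,0.75],
    [-1.08,0,0.82],
    [-1.04,0,0.87],
    [-0.98,0,0.93],
    [-0.93,0,1],
    [-0.87,0,1.04],
    [-0.82,0,1.09],
  ],
  angular=[
    [0,0.027,0],
    [0,0.028,0],
    [0,0.027,0],
    [0,0.027,0],
    [0,0.027,0],
    [0,0.028,0],
    [0,0.027,0],
    [0,0.027,0],
  ],
)

```text
t: 25.05
ee_pos: [0.4859, 0.3532, 0.1996]
tool_rot: [0.002, 0.994, 0.045, -0.102]
contact_force: [-7.5, -4.5, 19.0]
opening: 0.233
gripper_force: 69.1
```

>>> step_arm(
  gripper=[1,1,1,1,1,1,1],
  linear=[
    [-0.75,0,1.14],
    [-0.69,0,1.18],
    [-0.62,0,1.22],
    [-0.56,0,1.25],
    [-0.48,0,1.29],
    [-0.42,0,1.31],
    [-0.34,0,1.0],
  ],
  angular=[
    [0,0.027,0],
    [0,0.028,0],
    [0,0.027,0],
    [0,0.027,0],
    [0,0.028,0],
    [0,0.027,0],
    [0,0.027,0],
  ],
)

```text
t: 25.75
ee_pos: [0.4368, 0.3484, 0.1187]
tool_rot: [-0.001, 0.999, 0.045, -0.009]
contact_force: [-4.5, -9.7, 8.1]
opening: 0.236
gripper_force: 72.5
```

```bash
python3 - <<'E'
from h import *
s=robot.get_state(); print(s["ee_pos"],s["opening"],s["contact_force"])
g=fr(CO,CY,[-.065,0,.116-.0187]); plan([(g,down(CY),1)])
E
```

```text
[0.43677306 0.34836616 0.11870638] 0.23570921497717884 [-4.47297077 -9.73963668  8.05869513]
g [1]
 L [[-0.73, 0.19, 2.15]]
 A [[-0.003, 0.018, -0.005]]
```

>>> step_arm(
  gripper=[1,1,1],
  linear=[
    [-0.3,0,0.7],
    [-0.3,0,0.6],
    [0,0,0],
  ],
  angular=[
    [0,0,0],
    [0,0,0],
    [0,0,0],
  ],
)

```text
t: 26.05
ee_pos: [0.43, 0.3477, 0.1048]
tool_rot: [-0.001, 0.999, 0.045, -0.011]
contact_force: [-6.8, -6.1, -3.0]
opening: 0.229
gripper_force: 70.3
```

>>> step_arm(
  gripper=[1,1,1],
  linear=[
    [0,0,0.3],
    [0,0,0.3],
    [0,0,0],
  ],
  angular=[
    [0,0,0],
    [0,0,0],
    [0,0,0],
  ],
)

```text
t: 26.35
ee_pos: [0.4304, 0.3479, 0.1038]
tool_rot: [-0.001, 0.999, 0.045, -0.01]
contact_force: [-30.8, -23.5, 54.1]
opening: 0.234
gripper_force: 77.4
```

>>> step_arm(
  gripper=[-0.4,-0.4,-0.4,-0.4,-0.4,-0.4],
  linear=[
    [0,0,-0.5],
    [0,0,0],
    [0,0,0],
    [0,0,-4],
    [0,0,-4],
    [0,0,0],
  ],
  angular=[
    [0,0,0],
    [0,0,0],
    [0,0,0],
    [0,0,0],
    [0,0,0],
    [0,0,0],
  ],
)

```text
t: 26.95
ee_pos: [0.4338, 0.3492, 0.1887]
tool_rot: [-0.004, 0.999, 0.045, -0.006]
contact_force: [-0.6, 0.2, -0.3]
opening: 0.698
gripper_force: 0.0
```

```bash
python3 - <<'E'
from h import *
print(pose()[0])
Qs=[]
for c in("scene","top"):
    im,P=cloud(c);Q=flat(P); d=Q[:,:2]-CO; a=np.radians(CY); u=d@[np.cos(a),np.sin(a)]; v=d@[-np.sin(a),np.cos(a)]
    m=(u<-.14)&(u>-.175)&(abs(v)<.09)&(Q[:,2]>.03)&(Q[:,2]<.13); print("peg",m.sum(),np.percentile(v[m],[5,50,95]) if m.any() else 0,np.percentile(Q[m,2],[50,95]) if m.any() else 0)
    m=(abs(v)<.12)&(abs(u)<.09)&(Q[:,2]<.11); print("lid z",m.sum(),np.median(Q[m,2]),np.percentile(Q[m,2],[10,90]))
save("top5.png",im[130:330,80:380].repeat(2,0).repeat(2,1))
t=fr(CO,CY,[-.149,-.055,0]); plan([([t[0],t[1],.15],down(CY),-.4),([t[0],t[1],.030],down(CY),-.4)])
a=np.linspace(1.5,-.03,9); d=np.array([np.zeros(9),5.5*np.sin(a),5.5*(1-np.cos(a))]).T; print(np.round(np.diff(d,axis=0),2).tolist())
E
```

```text
[0.43379742 0.3491567  0.1887143 ]
peg 43 [-0.06252516 -0.0576487  -0.04945064] [0.05653231 0.05999965]
lid z 4143 0.09008084492033008 [0.08683294 0.09328299]
peg 92 [-0.06244196 -0.05603782 -0.0476359 ] [0.05732971 0.06104193]
lid z 5951 0.0908543298400104 [0.08800583 0.09355671]
g [-0.4, -0.4, -0.4, -0.4, -0.4, -0.4]
 L [[-2.87, 1.92, 1.17], [-2.89, 1.9, 1.16], [-2.89, 1.91, 1.14], [0.0, 0.0, 4.0], [0.0, 0.0, 4.0], [0.0, 0.0, 4.0]]
 A [[-0.001, 0.006, -0.002], [-0.002, 0.006, -0.001], [-0.001, 0.006, -0.002], [0.0, 0.0, 0.0], [0.0, 0.0, 0.0], [0.0, 0.0, 0.0]]
[[0.0, -0.17, -1.04], [0.0, -0.37, -0.98], [0.0, -0.55, -0.9], [0.0, -0.71, -0.78], [0.0, -0.84, -0.63], [0.0, -0.95, -0.46], [0.0, -1.02, -0.27], [0.0, -1.05, -0.07]]
```

View pics/top5.png

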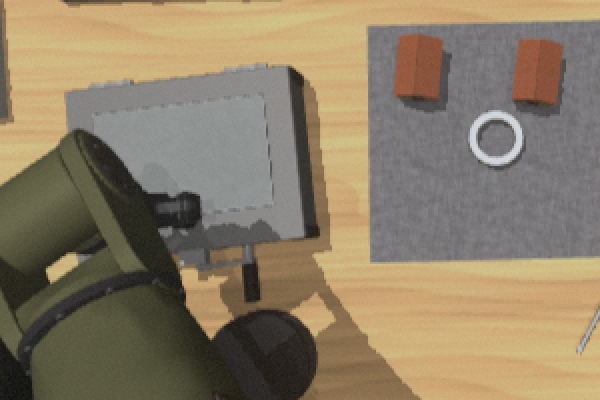

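The lid is closed flat (z ≈ 0.090); lever lies at crop (252,275), next to the spool (255,345).

>>> step_arm(
  gripper=[-0.4,-0.4,-0.4,-0.4,-0.4,-0.4,-0.4,-0.4],
  linear=[
    [-2.9,1.9,1.1],
    [-2.9,1.9,1.1],
    [-2.9,1.9,1.1],
    [0,0,0],
    [0,0,4],
    [0,0,4],
    [0,0,4],
    [0,0,0],
  ],
  angular=[
    [0,0.007,-0.001],
    [-0.001,0.007,-0.001],
    [-0.001,0.006,-0.002],
    [0,0,0],
    [0,0,0],
    [0,0,0],
    [0,0,0],
    [0,0,0],
  ],
)

```text
t: 27.85
ee_pos: [0.3477, 0.2819, 0.0268]
tool_rot: [0.002, 0.999, 0.047, -0.004]
contact_force: [-0.2, 0.4, 1.0]
opening: 0.701
gripper_force: 0.0
```

>>> step_arm(
  gripper=[1,1,1,1],
  linear=[
    [0,0,0],
    [0,0,0],
    [0,0,0],
    [0,0,0],
  ],
  angular=[
    [0,0,0],
    [0,0,0],
    [0,0,0],
    [0,0,0],
  ],
)

```text
t: 28.25
ee_pos: [0.3509, 0.2847, 0.0331]
tool_rot: [-0.002, 0.999, 0.047, 0.002]
contact_force: [-0.9, 7.7, -0.5]
opening: 0.19
gripper_force: 58.4
```

Gripped the peg; swing back up.

>>> step_arm(
  gripper=[1,1,1,1,1,1,1,1],
  linear=[
    [0,-0.2,-1.0],
    [0,-0.4,-1.0],
    [0,-0.55,-0.9],
    [0,-0.7,-0.8],
    [0,-0.85,-0.65],
    [0,-0.95,-0.45],
    [0,-1.0,-0.25],
    [0,-1.05,-0.05],
  ],
  angular=[
    [0,0,0],
    [0,0,0],
    [0,0,0],
    [0,0,0],
    [0,0,0],
    [0,0,0],
    [0,0,0],
    [0,0,0],
  ],
)

```text
t: 29.05
ee_pos: [0.3454, 0.3404, 0.0852]
tool_rot: [-0.001, 0.999, 0.047, 0.002]
contact_force: [20.8, -11.3, -27.3]
opening: 0.185
gripper_force: 60.0
```

>>> step_arm(
  gripper=[1,1],
  linear=[
    [0,-0.3,0],
    [0,0,0],
  ],
  angular=[
    [0,0,0],
    [0,0,0],
  ],
)

```text
t: 29.25
ee_pos: [0.3455, 0.3411, 0.0844]
tool_rot: [0.001, 0.999, 0.047, 0.001]
contact_force: [4.8, -30.6, 16.0]
opening: 0.187
gripper_force: 66.3
```

>>> step_arm(
  gripper=[-0.4,-0.4,-0.4,-0.4,-0.4,-0.4,-0.4,-0.4],
  linear=[
    [0,0.3,0],
    [0,0,0],
    [0,0,0],
    [0,0,-4],
    [0,0,-4],
    [0,0,-4],
    [0,0,-4],
    [0,0,0],
  ],
  angular=[
    [0,0,0],
    [0,0,0],
    [0,0,0],
    [0,0,0],
    [0,0,0],
    [0,0,0],
    [0,0,0],
    [0,0,0],
  ],
)

```text
t: 30.05
ee_pos: [0.3456, 0.3413, 0.2481]
tool_rot: [-0.004, 0.999, 0.047, 0.004]
contact_force: [0.1, 0.5, 0.0]
opening: 0.696
gripper_force: 0.0
```

```bash
cat >> h.py <<'E'
SO,SY=np.array([.6159,-.3699]),3.64
def tarc(a0,a1,t0,t1,n,g=1):
    w=[]
    for a,t in zip(np.linspace(a0,a1,n+1),np.linspace(t0,t1,n+1)):
        b=np.radians(18)+a; q=fr(SO,SY,[-.2*np.cos(b),0,.012+.2*np.sin(b)]); r=down(SY,t); w.append((q+.0187*r.apply([0,0,1]),r,g,1))
    return w
E
python3 - <<'E'
from h import *
print(pose()[0])
for c in ("scene","top"):
    im,P=cloud(c);Q=flat(P); d=Q[:,:2]-CO; a=np.radians(CY); u=d@[np.cos(a),np.sin(a)]; v=d@[-np.sin(a),np.cos(a)]
    m=(u<-.14)&(u>-.175)&(abs(v)<.09)&(Q[:,2]>.06)&(Q[:,2]<.13); print("peg",m.sum(),np.percentile(v[m],[5,50,95]) if m.any() else 0,np.percentile(Q[m,2],[50,95]) if m.any() else 0)
k=tarc(0,1.4,0,0,1)[0][0]; print(k)
plan([([.42,.03,.22],down(CY),-.4),([k[0],k[1],.16],down(SY),-.4)],step=4.4)
E
```

```text
[0.34564556 0.34125079 0.24812314]
peg 43 [-0.00840276 -0.00271734  0.00502717] [0.10508452 0.11071768]
peg 84 [-0.00854119 -0.0038998   0.00267963] [0.10654984 0.1098272 ]
[ 0.42607242 -0.38197599  0.0551034 ]
g [-0.4, -0.4, -0.4, -0.4, -0.4, -0.4, -0.4, -0.4]
 L [[0.57, 3.95, 0.28], [0.58, 3.95, 0.28], [0.57, 3.95, 0.28], [0.58, 3.95, 0.29], [0.58, 3.95, 0.28], [0.57, 3.95, 0.29], [0.58, 3.95, 0.28], [0.57, 3.95, 0.29]]
 A [[0.0, 0.0, 0.0], [-0.001, -0.001, 0.0], [0.0, 0.0, 0.0], [0.0, 0.0, 0.0], [-0.001, 0.0, 0.0], [0.0, -0.001, 0.0], [0.0, 0.0, 0.0], [-0.001, 0.0, 0.0]]
g [-0.4, -0.4, -0.4, -0.4, -0.4, -0.4, -0.4, -0.4]
 L [[-0.33, 4.11, 0.6], [-0.31, 4.1, 0.6], [-0.3, 4.11, 0.6], [-0.29, 4.11, 0.6], [-0.28, 4.11, 0.6], [-0.26, 4.11, 0.6], [-0.25, 4.12, 0.6], [-0.24, 4.11, 0.61]]
 A [[0.0, 0.0, 0.003], [0.0, 0.0, 0.003], [0.0, 0.0, 0.003], [0.0, 0.0, 0.003], [0.0, 0.0, 0.003], [0.0, 0.0, 0.003], [0.0, 0.0, 0.003], [0.0, 0.0, 0.003]]
g [-0.4, -0.4]
 L [[-0.23, 4.11, 0.6], [-0.21, 4.12, 0.6]]
 A [[0.0, 0.0, 0.003], [0.0, 0.0, 0.003]]
```

Peg is back upright (v ≈ −3 mm as at the start). On to the roll-top knob.

>>> step_arm(
  gripper=[-0.4,-0.4,-0.4,-0.4,-0.4,-0.4,-0.4,-0.4],
  linear=[
    [0.6,3.95,0.3],
    [0.6,3.95,0.3],
    [0.6,3.95,0.3],
    [0.6,3.95,0.3],
    [0.6,3.95,0.3],
    [0.55,3.95,0.3],
    [0.55,3.95,0.3],
    [0.55,3.95,0.3],
  ],
  angular=[
    [0,0,0],
    [0,0,0],
    [0,0,0],
    [0,0,0],
    [0,0,0],
    [0,0,0],
    [0,0,0],
    [0,0,0],
  ],
)

```text
t: 30.95
ee_pos: [0.42, 0.0282, 0.2168]
tool_rot: [-0.001, 0.999, 0.047, -0.001]
contact_force: [1.6, 0.5, 0.3]
opening: 0.699
gripper_force: 0.0
```

>>> step_arm(
  gripper=[-0.4,-0.4,-0.4,-0.4,-0.4,-0.4,-0.4,-0.4],
  linear=[
    [-0.3,4.1,0.6],
    [-0.3,4.1,0.6],
    [-0.3,4.1,0.6],
    [-0.3,4.1,0.6],
    [-0.3,4.1,0.6],
    [-0.3,4.1,0.6],
    [-0.25,4.1,0.6],
    [-0.25,4.1,0.6],
  ],
  angular=[
    [0,0,0.003],
    [0,0,0.003],
    [0,0,0.003],
    [0,0,0.003],
    [0,0,0.003],
    [0,0,0.003],
    [0,0,0.003],
    [0,0,0.003],
  ],
)

```text
t: 31.75
ee_pos: [0.4241, -0.3003, 0.1678]
tool_rot: [-0.002, 0.999, 0.035, -0.0]
contact_force: [1.1, 0.4, 0.7]
opening: 0.696
gripper_force: 0.0
```

>>> step_arm(
  gripper=[-0.4,-0.4,-0.4],
  linear=[
    [-0.2,4.1,0.6],
    [-0.2,4.1,0.6],
    [0,0,0],
  ],
  angular=[
    [0,0,0.003],
    [0,0,0.003],
    [0,0,0],
  ],
)

```text
t: 32.05
ee_pos: [0.4251, -0.384, 0.1544]
tool_rot: [-0.002, 1.0, 0.03, -0.001]
contact_force: [0.4, 0.2, 0.3]
opening: 0.7
gripper_force: 0.0
```

```bash
python3 - <<'E'
from h import *
A=tarc(0,1.4,0,0,20); print(pose()[0]); plan([(A[0][0],A[0][1],-.4)]); print("ARC")
plan(A[1:],start=(A[0][0],A[0][1])); print(A[-1][0])
E
```

```text
[ 0.42506096 -0.38400841  0.15438479]
g [-0.4, -0.4, -0.4]
 L [[0.04, -0.05, 3.31], [0.04, -0.06, 3.31], [0.05, -0.06, 3.31]]
 A [[-0.001, 0.001, -0.001], [-0.002, 0.0, -0.001], [-0.001, 0.001, -0.001]]
ARC
g [1, 1, 1, 1, 1, 1, 1, 1]
 L [[0.48, 0.0, -1.32], [0.57, 0.0, -1.27], [0.66, 0.0, -1.24], [0.74, 0.0, -1.19], [0.82, 0.0, -1.13], [0.9, 0.0, -1.07], [0.98, 0.0, -1.0], [1.04, 0.0, -0.94]]
 A [[0.0, 0.0, 0.0], [0.0, 0.0, 0.0], [0.0, 0.0, 0.0], [0.0, 0.0, 0.0], [0.0, 0.0, 0.0], [0.0, 0.0, 0.0], [0.0, 0.0, 0.0], [0.0, 0.0, 0.0]]
g [1, 1, 1, 1, 1, 1, 1, 1]
 L [[1.1, 0.0, -0.86], [1.16, 0.0, -0.78], [1.22, 0.0, -0.7], [1.26, 0.0, -0.61], [1.3, 0.0, -0.52], [1.33, 0.0, -0.43], [1.36, 0.0, -0.33], [1.38, 0.0, -0.24]]
 A [[0.0, 0.0, 0.0], [0.0, 0.0, 0.0], [0.0, 0.0, 0.0], [0.0, 0.0, 0.0], [0.0, 0.0, 0.0], [0.0, 0.0, 0.0], [0.0, 0.0, 0.0], [0.0, 0.0, 0.0]]
g [1, 1, 1, 1]
 L [[1.39, 0.0, -0.15], [1.4, 0.0, -0.04], [1.4, 0.0, 0.05], [1.39, 0.0, 0.16]]
 A [[0.0, 0.0, 0.0], [0.0, 0.0, 0.0], [0.0, 0.0, 0.0], [0.0, 0.0, 0.0]]
[ 0.64441683 -0.36808589  0.19124822]
```

>>> step_arm(
  gripper=[-0.4,-0.4,-0.4,1,1,1,1,1],
  linear=[
    [0.1,-0.2,3.3],
    [0,0,3.3],
    [0,0,3.3],
    [0,0,0],
    [0,0,0],
    [0,0,0],
    [0,0,0],
    [0,0,0],
  ],
  angular=[
    [-0.004,0.002,-0.003],
    [0,0,0],
    [0,0,0],
    [0,0,0],
    [0,0,0],
    [0,0,0],
    [0,0,0],
    [0,0,0],
  ],
)

```text
t: 32.85
ee_pos: [0.4287, -0.383, 0.0614]
tool_rot: [0.006, 0.999, 0.033, 0.004]
contact_force: [4.2, -26.7, -7.9]
opening: 0.242
gripper_force: 59.0
```

>>> step_arm(
  gripper=[1,1,1,1,1,1,1,1],
  linear=[
    [0.48,0,-1.32],
    [0.57,0,-1.27],
    [0.66,0,-1.24],
    [0.74,0,-1.19],
    [0.82,0,-1.13],
    [0.9,0,-1.07],
    [0.98,0,-1],
    [1.04,0,-0.94],
  ],
  angular=[
    [0,0,0],
    [0,0,0],
    [0,0,0],
    [0,0,0],
    [0,0,0],
    [0,0,0],
    [0,0,0],
    [0,0,0],
  ],
)

```text
t: 33.65
ee_pos: [0.4891, -0.379, 0.1528]
tool_rot: [0.006, 0.999, 0.032, 0.003]
contact_force: [7.6, -34.7, -18.2]
opening: 0.24
gripper_force: 62.6
```

>>> step_arm(
  gripper=[1,1,1,1,1,1,1,1],
  linear=[
    [1.1,0.2,-0.86],
    [1.16,0.1,-0.78],
    [1.22,0,-0.7],
    [1.26,0,-0.61],
    [1.3,0,-0.52],
    [1.33,0,-0.43],
    [1.36,0,-0.33],
    [1.38,0,-0.24],
  ],
  angular=[
    [0,0,0],
    [0,0,0],
    [0,0,0],
    [0,0,0],
    [0,0,0],
    [0,0,0],
    [0,0,0],
    [0,0,0],
  ],
)

```text
t: 34.45
ee_pos: [0.5892, -0.3725, 0.1958]
tool_rot: [0.002, 0.999, 0.033, 0.001]
contact_force: [-2.7, -14.6, -13.8]
opening: 0.238
gripper_force: 59.3
```

>>> step_arm(
  gripper=[1,1,1,1,1],
  linear=[
    [1.4,0,-0.15],
    [1.4,0,-0.05],
    [1.4,0,0.05],
    [1.0,0,0.1],
    [0,0,0],
  ],
  angular=[
    [0,0,0],
    [0,0,0],
    [0,0,0],
    [0,0,0],
    [0,0,0],
  ],
)

```text
t: 34.95
ee_pos: [0.642, -0.3691, 0.1964]
tool_rot: [0.003, 0.999, 0.033, 0.002]
contact_force: [4.8, -14.0, -10.7]
opening: 0.243
gripper_force: 60.5
```

```bash
python3 - <<'E'
from h import *
s=robot.get_state(); print(s["ee_pos"],s["opening"],s["contact_force"])
im,P=cloud("scene"); save("scene6.png",im)
E
```

```text
[ 0.64198095 -0.36907046  0.19637219] 0.2434784376606184 [  4.84404495 -14.0057516  -10.68675424]
```

View pics/scene6.png

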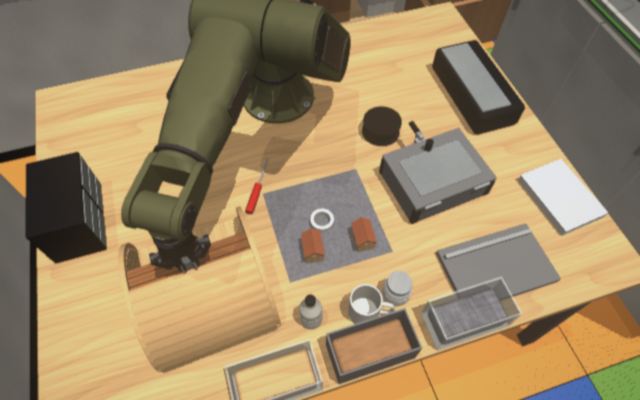

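Roll-top is rolled up (front slats edge near the gripper at (180,255)), case shut with lever upright at (415,130); houses still at (312,245) and (363,235).

```bash
python3 - <<'E'
from h import *
p,r=pose()
plan([(p,None,-1,3),(p+[0,0,.08],None,-1),([.60,-.20,.26],down(-3),-1),([.6010,-.063,.14],down(-8.7),-1)])
E
```

```text
g [-1, -1, -1, -1, -1, -1, -1, -1]
 L [[0.0, 0.0, 0.0], [0.0, 0.0, 0.0], [0.0, 0.0, 0.0], [0.01, 0.02, -4.0], [0.02, 0.02, -4.0], [-0.61, -3.43, 0.31], [-0.7, -3.41, 0.31], [-0.77, -3.4, 0.31]]
 A [[0.0, 0.0, 0.0], [0.0, 0.0, 0.0], [0.0, 0.0, 0.0], [0.0, 0.0, 0.0], [0.0, 0.0, 0.0], [0.001, -0.001, 0.024], [0.001, 0.0, 0.023], [0.001, -0.001, 0.024]]
g [-1, -1, -1, -1, -1, -1, -1]
 L [[-0.86, -3.38, 0.32], [-0.93, -3.35, 0.32], [-0.12, -2.74, 2.4], [-0.18, -2.73, 2.4], [-0.24, -2.73, 2.4], [-0.28, -2.73, 2.4], [-0.34, -2.72, 2.4]]
 A [[0.001, -0.001, 0.023], [0.001, -0.001, 0.024], [0.0, 0.0, 0.02], [0.0, 0.0, 0.02], [0.0, 0.0, 0.019], [0.0, 0.0, 0.02], [0.0, 0.0, 0.02]]
```

>>> step_arm(
  gripper=[-1,-1,-1,-1,-1,-1,-1,-1],
  linear=[
    [0,0,0],
    [0,0,0],
    [0,0,0],
    [0,0,-4],
    [0,0,-4],
    [-0.6,-3.4,0.3],
    [-0.7,-3.4,0.3],
    [-0.8,-3.4,0.3],
  ],
  angular=[
    [0,0,0],
    [0,0,0],
    [0,0,0],
    [0,0,0],
    [0,0,0],
    [0,0,0.024],
    [0,0,0.023],
    [0,0,0.024],
  ],
)

```text
t: 35.8
ee_pos: [0.6157, -0.265, 0.2671]
tool_rot: [0.001, 1.0, -0.003, 0.002]
contact_force: [0.7, -1.1, -0.1]
opening: 1.004
gripper_force: 0.0
```

>>> step_arm(
  gripper=[-1,-1,-1,-1,-1,-1,-1,-1],
  linear=[
    [-0.9,-3.4,0.3],
    [-0.9,-3.4,0.3],
    [-0.1,-2.7,2.4],
    [-0.2,-2.7,2.4],
    [-0.2,-2.7,2.4],
    [-0.3,-2.7,2.4],
    [-0.3,-2.7,2.4],
    [0,0,0],
  ],
  angular=[
    [0,0,0.023],
    [0,0,0.024],
    [0,0,0.02],
    [0,0,0.02],
    [0,0,0.02],
    [0,0,0.02],
    [0,0,0.02],
    [0,0,0],
  ],
)

```text
t: 36.6
ee_pos: [0.5998, -0.0597, 0.1375]
tool_rot: [0.001, 0.997, -0.074, -0.001]
contact_force: [-0.3, -0.8, -0.0]
opening: 0.998
gripper_force: 0.0
```

```bash
python3 - <<'E'
from h import *
p,r=pose(); print(p)
im,P=cloud("scene");Q=flat(P); a=rect(Q,.03,.075,(.54,.68,-.13,-.02)); print(a,rect(Q,.03,.075,(.54,.68,.03,.13)))
im,P=cloud("top");Q=flat(P); print(rect(Q,.03,.075,(.54,.68,-.13,-.02)),rect(Q,.03,.075,(.54,.68,.03,.13)))
d=Q[:,:2]-SO; t=np.radians(SY); u=d@[np.cos(t),np.sin(t)]; v=d@[-np.sin(t),np.cos(t)]
m=(abs(v)<.13)&(Q[:,2]>.14)&(Q[:,2]<.2); print("slats front edge u",np.percentile(u[m],[.5,2]))
m=(abs(v)<.1)&(u<-.05)&(u>-.14)&(Q[:,2]<.1); print("floor z",np.median(Q[m,2]))
plan([([.6010,-.063,.013],down(-8.7),-1)])
E
```

```text
[ 0.59983808 -0.05969118  0.13753745]
{'n': 551, 'c': array([ 0.6009, -0.0629]), 'size': array([77.1, 54.8]), 'yaw_long': -8.3, 'zmax': 0.064} {'n': 529, 'c': array([0.6105, 0.0823]), 'size': array([77.2, 55.4]), 'yaw_long': -6.0, 'zmax': 0.065}
None {'n': 682, 'c': array([0.6094, 0.0823]), 'size': array([74.6, 54.6]), 'yaw_long': -5.8, 'zmax': 0.065}
slats front edge u [-0.0251477 -0.0233883]
floor z 0.011897942506324366
g [-1, -1, -1, -1]
 L [[-0.02, 0.01, 3.19], [-0.01, 0.0, 3.2], [-0.01, 0.01, 3.19], [-0.01, 0.01, 3.19]]
 A [[0.0, -0.001, 0.0], [0.001, -0.001, 0.001], [0.0, -0.001, 0.0], [0.001, -0.001, 0.001]]
```

>>> step_arm(
  gripper=[-1,-1,-1,-1,1,1,1,1],
  linear=[
    [0,0,3.2],
    [0,0,3.2],
    [0,0,3.2],
    [0,0,3.0],
    [0,0,0],
    [0,0,0],
    [0,0,0],
    [0,0,0],
  ],
  angular=[
    [0,-0.002,0],
    [0,-0.002,0],
    [0,0,0],
    [0,0,0],
    [0,0,0],
    [0,0,0],
    [0,0,0],
    [0,0,0],
  ],
)

```text
t: 37.5
ee_pos: [0.6025, -0.0638, 0.0168]
tool_rot: [0.001, 0.997, -0.076, 0.002]
contact_force: [-1.7, -2.2, 8.7]
opening: 0.606
gripper_force: 62.0
```

>>> step_arm(
  gripper=[1,1],
  linear=[
    [0,0,0],
    [0,0,0],
  ],
  angular=[
    [0,0,0],
    [0,0,0],
  ],
)

```text
t: 37.7
ee_pos: [0.6025, -0.0638, 0.0168]
tool_rot: [0.001, 0.997, -0.076, 0.002]
contact_force: [-1.4, -3.1, 8.5]
opening: 0.605
gripper_force: 62.0
```

```bash
python3 - <<'E'
from h import *
p,r=pose(); print(p,robot.get_state()["opening"])
t=fr(SO,SY,[-.088,-.07,0]); zz=p[2]
plan([(p+[0,0,.245],None,1),([.54,-.17,.255],down(-3),1),([t[0],t[1],.25],down(SY),1),([t[0],t[1],zz+.016],down(SY),1)],step=4)
E
```

```text
[ 0.60251736 -0.06375791  0.01679009] 0.6047502396651664
g [1, 1, 1, 1, 1, 1, 1, 1]
 L [[0.01, 0.01, -3.5], [0.01, 0.0, -3.5], [0.02, 0.01, -3.5], [0.01, 0.01, -3.5], [0.01, 0.01, -3.5], [0.01, 0.0, -3.5], [0.01, 0.01, -3.5], [-1.14, 2.86, 0.17]]
 A [[0.0, 0.0, 0.0], [0.0, 0.0, 0.0], [0.0, 0.0, 0.0], [0.0, 0.0, 0.0], [0.0, 0.0, 0.0], [0.0, 0.0, 0.0], [0.0, 0.0, 0.0], [0.001, -0.001, -0.025]]
g [1, 1, 1, 1, 1, 1, 1, 1]
 L [[-1.22, 2.83, 0.17], [-1.28, 2.81, 0.17], [-1.35, 2.77, 0.17], [0.1, 3.93, 0.07], [0.03, 3.94, 0.08], [-0.03, 3.93, 0.07], [-0.09, 3.93, 0.07], [-0.16, 3.94, 0.08]]
 A [[0.0, -0.001, -0.025], [0.001, 0.0, -0.024], [0.0, -0.001, -0.025], [0.0, 0.0, -0.017], [0.0, 0.0, -0.016], [0.0, 0.0, -0.017], [0.0, 0.0, -0.016], [0.0, 0.0, -0.017]]
g [1, 1, 1, 1, 1, 1, 1, 1]
 L [[-0.23, 3.92, 0.07], [-0.3, 3.93, 0.07], [0.0, 0.0, 3.62], [0.0, 0.0, 3.62], [0.0, -0.01, 3.62], [0.0, 0.0, 3.62], [0.0, 0.0, 3.62], [0.0, 0.0, 3.62]]
 A [[0.0, 0.0, -0.017], [0.0, 0.0, -0.016], [0.0, 0.0, 0.0], [0.0, 0.0, 0.0], [0.0, 0.0, 0.0], [0.0, 0.0, 0.0], [0.0, 0.0, 0.0], [0.0, 0.0, 0.0]]
```

Good grip (51 mm). Lift and carry.

>>> step_arm(
  gripper=[1,1,1,1,1,1,1,1],
  linear=[
    [0,0,-3.5],
    [0,0,-3.5],
    [0,0,-3.5],
    [0,0,-3.5],
    [0,0,-3.5],
    [0,0,-3.5],
    [0,0,-3.5],
    [-1.1,2.9,0.2],
  ],
  angular=[
    [0,0,0],
    [0,0,0],
    [0,0,0],
    [0,0,0],
    [0,0,0],
    [0,0,0],
    [0,0,0],
    [0,0,-0.025],
  ],
)

```text
t: 38.5
ee_pos: [0.588, -0.0883, 0.264]
tool_rot: [0.001, 0.998, -0.062, 0.005]
contact_force: [0.0, -1.1, -1.9]
opening: 0.604
gripper_force: 63.0
```

>>> step_arm(
  gripper=[1,1,1,1,1,1,1,1],
  linear=[
    [-1.2,2.8,0.2],
    [-1.3,2.8,0.2],
    [-1.35,2.8,0.2],
    [0.1,3.95,0.1],
    [0,3.95,0.1],
    [0,3.95,0.1],
    [-0.1,3.95,0.1],
    [-0.2,3.95,0.1],
  ],
  angular=[
    [0,0,-0.025],
    [0,0,-0.025],
    [0,0,-0.025],
    [0,0,-0.017],
    [0,0,-0.016],
    [0,0,-0.017],
    [0,0,-0.016],
    [0,0,-0.017],
  ],
)

```text
t: 39.3
ee_pos: [0.5333, -0.3686, 0.2482]
tool_rot: [0.001, 1.0, 0.016, 0.0]
contact_force: [0.4, 0.5, -1.1]
opening: 0.604
gripper_force: 63.0
```

>>> step_arm(
  gripper=[1,1,1],
  linear=[
    [-0.2,3.9,0.1],
    [-0.3,3.9,0.1],
    [0,0,0],
  ],
  angular=[
    [0,0,-0.017],
    [0,0,-0.016],
    [0,0,0],
  ],
)

```text
t: 39.6
ee_pos: [0.5302, -0.4491, 0.2448]
tool_rot: [0.001, 1.0, 0.031, -0.001]
contact_force: [0.2, 0.7, -1.9]
opening: 0.604
gripper_force: 63.1
```

```bash
python3 - <<'E'
from h import *
p,r=pose(); print(p,robot.get_state()["opening"])
t=fr(SO,SY,[-.088,-.07,0])
plan([([t[0],t[1],p[2]],down(SY),1,1),([t[0],t[1],.031],down(SY),1)],step=4)
im,P=cloud("scene");Q=flat(P); print("held low pts",rect(Q,.19,.27,(.45,.6,-.52,-.36)), rect(Q,.03,.075,(.54,.68,-.13,-.02)))
save("scene7.png",im[150:380,80:380].repeat(2,0).repeat(2,1))
E
```

```text
[ 0.53016436 -0.44912857  0.24481966] 0.6039969040905682
g [1, 1, 1, 1, 1, 1, 1]
 L [[0.26, -0.36, 0.0], [0.0, 0.0, 3.56], [0.0, 0.0, 3.57], [0.0, -0.01, 3.56], [0.0, 0.0, 3.56], [0.0, 0.0, 3.57], [0.0, 0.0, 3.56]]
 A [[0.002, 0.001, -0.002], [0.0, 0.0, 0.0], [0.0, 0.0, 0.0], [0.0, 0.0, 0.0], [0.0, 0.0, 0.0], [0.0, 0.0, 0.0], [0.0, 0.0, 0.0]]
held low pts {'n': 337, 'c': array([ 0.5429, -0.4492]), 'size': array([75.8, 55. ]), 'yaw_long': 79.4, 'zmax': 0.27} None
```

View pics/scene7.png

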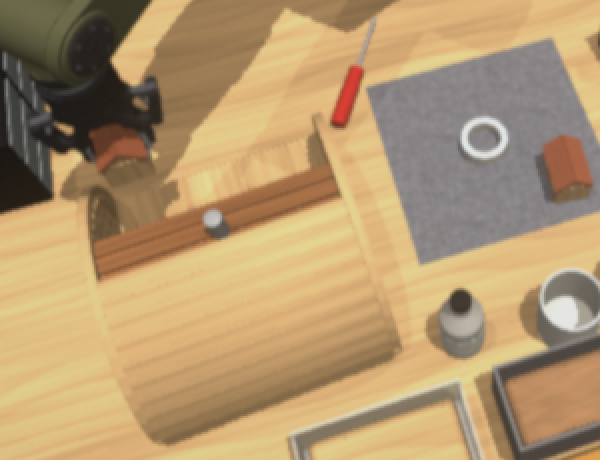

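The house is held upright at crop (120,145), over the left part of the open compartment; the knob stands up at (215,220).

>>> step_arm(
  gripper=[1,1,1,1,1,1,1,1],
  linear=[
    [0.3,-0.35,0],
    [0,0,3.6],
    [0,0,3.6],
    [0,0,3.6],
    [0,0,3.6],
    [0,0,3.5],
    [0,0,3.4],
    [0,0,0],
  ],
  angular=[
    [0.002,0.001,-0.002],
    [0,0,0],
    [0,0,0],
    [0,0,0],
    [0,0,0],
    [0,0,0],
    [0,0,0],
    [0,0,0],
  ],
)

```text
t: 40.45
ee_pos: [0.5338, -0.4387, 0.0283]
tool_rot: [-0.002, 0.999, 0.034, -0.002]
contact_force: [-0.4, 0.7, -0.9]
opening: 0.601
gripper_force: 67.0
```

>>> step_arm(
  gripper=[-0.8,-0.8,-0.8,-0.8,-0.8,-0.8,-0.8,-0.8],
  linear=[
    [0,0,0],
    [0,0,0],
    [0,0,0],
    [0,0,-3],
    [0,0,-4],
    [0,0,-4],
    [0,0,-4],
    [0,0,-4],
  ],
  angular=[
    [0,0,0],
    [0,0,0],
    [0,0,0],
    [0,0,0],
    [0,0,0],
    [0,0,0],
    [0,0,0],
    [0,0,0],
  ],
)

```text
t: 41.25
ee_pos: [0.5345, -0.4411, 0.2248]
tool_rot: [0.0, 0.999, 0.033, 0.001]
contact_force: [0.3, 0.4, 0.2]
opening: 0.899
gripper_force: 0.0
```

```bash
python3 - <<'E'
from h import *
p,r=pose(); print(p)
plan([(p+[0,0,.05],None,-1),([.55,-.18,.265],down(-1),-1),([.60,-.03,.22],down(-4),-1),([.6097,.0823,.14],down(-5.9),-1)])
E
```

```text
[ 0.53448819 -0.4411245   0.22483769]
g [-1, -1, -1, -1, -1, -1, -1, -1]
 L [[0.0, 0.0, -2.5], [0.0, 0.0, -2.5], [0.47, -3.71, 0.14], [0.43, -3.71, 0.14], [0.38, -3.72, 0.13], [0.33, -3.72, 0.14], [0.29, -3.72, 0.14], [0.25, -3.73, 0.14]]
 A [[0.0, 0.0, 0.0], [0.0, 0.0, 0.0], [0.0, 0.0, 0.012], [0.0, 0.0, 0.012], [0.0, 0.0, 0.012], [0.0, -0.001, 0.012], [0.001, 0.0, 0.012], [0.0, 0.0, 0.012]]
g [-1, -1, -1, -1, -1, -1, -1, -1]
 L [[0.2, -3.73, 0.14], [0.95, -3.02, 0.9], [0.92, -3.02, 0.9], [0.88, -3.04, 0.91], [0.86, -3.04, 0.9], [0.82, -3.06, 0.9], [0.05, -2.82, 2.0], [0.02, -2.81, 2.0]]
 A [[0.0, 0.0, 0.012], [0.0, 0.0, 0.01], [0.0, 0.0, 0.011], [0.0, 0.0, 0.01], [0.0, 0.0, 0.011], [0.0, 0.0, 0.01], [0.0, 0.0, 0.008], [0.0, 0.0, 0.009]]
g [-1, -1]
 L [[0.0, -2.82, 2.0], [-0.03, -2.82, 2.0]]
 A [[0.0, 0.0, 0.008], [0.0, 0.0, 0.009]]
```

>>> step_arm(
  gripper=[-1,-1,-1,-1,-1,-1,-1,-1],
  linear=[
    [0,0,-2.5],
    [0,0,-2.5],
    [0.5,-3.7,0.1],
    [0.4,-3.7,0.1],
    [0.4,-3.7,0.1],
    [0.3,-3.7,0.15],
    [0.3,-3.7,0.15],
    [0.25,-3.7,0.15],
  ],
  angular=[
    [0,0,0],
    [0,0,0],
    [0,0,0.012],
    [0,0,0.012],
    [0,0,0.012],
    [0,0,0.012],
    [0,0,0.012],
    [0,0,0.012],
  ],
)

```text
t: 42.05
ee_pos: [0.5478, -0.2171, 0.2655]
tool_rot: [0.0, 1.0, -0.003, 0.001]
contact_force: [0.8, 0.4, -0.0]
opening: 1.001
gripper_force: 0.0
```

>>> step_arm(
  gripper=[-1,-1,-1,-1,-1,-1,-1,-1],
  linear=[
    [0.2,-3.7,0.15],
    [0.95,-3,0.9],
    [0.9,-3,0.9],
    [0.9,-3,0.9],
    [0.85,-3,0.9],
    [0.8,-3.1,0.9],
    [0,-2.8,2],
    [0,-2.8,2],
  ],
  angular=[
    [0,0,0.012],
    [0,0,0.01],
    [0,0,0.011],
    [0,0,0.01],
    [0,0,0.011],
    [0,0,0.01],
    [0,0,0.008],
    [0,0,0.009],
  ],
)

```text
t: 42.85
ee_pos: [0.6043, 0.0247, 0.1787]
tool_rot: [-0.0, 0.999, -0.043, 0.001]
contact_force: [0.5, 0.2, 0.2]
opening: 0.998
gripper_force: 0.0
```

>>> step_arm(
  gripper=[-1,-1,-1],
  linear=[
    [0,-2.8,2],
    [0,-2.8,2],
    [0,0,0],
  ],
  angular=[
    [0,0,0.008],
    [0,0,0.009],
    [0,0,0],
  ],
)

```text
t: 43.15
ee_pos: [0.6081, 0.0821, 0.1362]
tool_rot: [-0.0, 0.999, -0.05, -0.002]
contact_force: [-0.3, -0.9, 0.4]
opening: 0.995
gripper_force: 0.0
```

```bash
python3 - <<'E'
from h import *
im,P=cloud("scene");Q=flat(P); print(rect(Q,.03,.075,(.54,.68,.03,.13)))
im,P=cloud("top");Q=flat(P); save("top8.png",im)
d=Q[:,:2]-SO; t=np.radians(SY); q=np.c_[d@[np.cos(t),np.sin(t)],d@[-np.sin(t),np.cos(t)],Q[:,2]]
print("house in store frame",rect(q,.04,.09,(-.16,-.03,-.135,0)))
print(pose()[0]); plan([([.6102,.0823,.015],down(-6),-1)])
E
```

```text
{'n': 526, 'c': array([0.6102, 0.0825]), 'size': array([77.1, 55.8]), 'yaw_long': -5.6, 'zmax': 0.065}
house in store frame {'n': 743, 'c': array([-0.086 , -0.0647]), 'size': array([73.8, 57.3]), 'yaw_long': 0.5, 'zmax': 0.077}
[0.60917366 0.07955364 0.13867938]
g [-1, -1, -1, -1]
 L [[0.02, -0.07, 3.09], [0.01, -0.07, 3.09], [0.02, -0.07, 3.1], [0.02, -0.07, 3.09]]
 A [[0.0, 0.0, 0.001], [0.0, 0.0, 0.0], [0.0, 0.0, 0.001], [-0.001, 0.0, 0.0]]
```

View pics/top8.png

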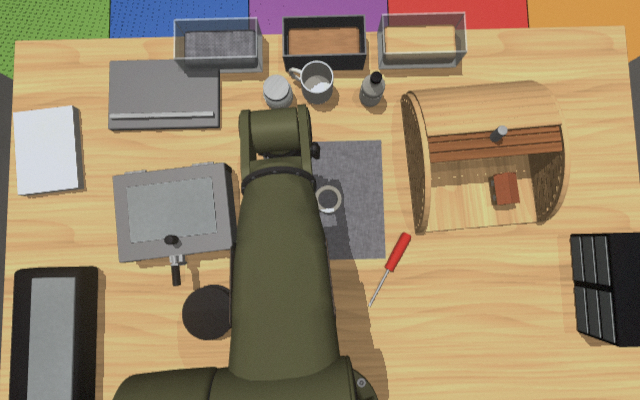

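The first house stands upright in the store (505,188), in its frame at (−0.086, −0.065), roof at 77 mm. Now the second.

>>> step_arm(
  gripper=[-1,-1,-1,-1,1,1,1,1],
  linear=[
    [0,-0.25,3.1],
    [0.1,0,3.1],
    [0,0,3.1],
    [0,0,3.0],
    [0,0,0],
    [0,0,0],
    [0,0,0],
    [0,0,0],
  ],
  angular=[
    [0,0,0],
    [0,0,0],
    [0,0,0],
    [0,0,0],
    [0,0,0],
    [0,0,0],
    [0,0,0],
    [0,0,0],
  ],
)

```text
t: 44.05
ee_pos: [0.6117, 0.0813, 0.0177]
tool_rot: [-0.0, 0.999, -0.052, 0.002]
contact_force: [-2.1, -2.7, 8.0]
opening: 0.605
gripper_force: 62.0
```

>>> step_arm(
  gripper=[1,1],
  linear=[
    [0,0,0],
    [0,0,0],
  ],
  angular=[
    [0,0,0],
    [0,0,0],
  ],
)

```text
t: 44.25
ee_pos: [0.6117, 0.0813, 0.0177]
tool_rot: [-0.0, 0.999, -0.052, 0.002]
contact_force: [-2.0, -3.5, 8.8]
opening: 0.603
gripper_force: 62.0
```

```bash
python3 - <<'E'
from h import *
p,r=pose(); print(p,robot.get_state()["opening"],robot.get_state()["contact_force"])
t=fr(SO,SY,[-.088,.06,0])
plan([(p+[0,0,.245],None,1),([.54,-.08,.255],down(-2),1),([t[0],t[1],.25],down(SY),1)],step=4)
E
```

```text
[0.61171429 0.0812875  0.01773117] 0.603192963815715 [-2.01687674 -3.4940354   8.81837224]
g [1, 1, 1, 1, 1, 1, 1, 1]
 L [[0.01, 0.0, -3.5], [0.02, -0.01, -3.5], [0.01, 0.0, -3.5], [0.01, 0.0, -3.5], [0.02, 0.0, -3.5], [0.01, -0.01, -3.5], [0.01, 0.0, -3.5], [-1.09, 3.36, 0.15]]
 A [[0.0, 0.0, 0.0], [0.0, 0.0, 0.0], [0.0, 0.0, 0.0], [0.0, 0.0, 0.0], [0.0, 0.0, 0.0], [0.0, 0.0, 0.0], [0.0, 0.0, 0.0], [0.0, -0.001, -0.014]]
g [1, 1, 1, 1, 1, 1, 1, 1]
 L [[-1.14, 3.34, 0.15], [-1.19, 3.32, 0.15], [-1.23, 3.31, 0.15], [-1.27, 3.29, 0.15], [-0.13, 3.93, 0.08], [-0.18, 3.94, 0.09], [-0.26, 3.92, 0.08], [-0.32, 3.93, 0.09]]
 A [[0.0, -0.001, -0.014], [0.0, 0.0, -0.013], [-0.001, -0.001, -0.014], [0.0, -0.001, -0.014], [0.0, 0.0, -0.016], [0.0, 0.0, -0.017], [0.0, 0.0, -0.016], [0.0, 0.0, -0.017]]
g [1, 1]
 L [[-0.38, 3.92, 0.08], [-0.45, 3.91, 0.09]]
 A [[0.0, 0.0, -0.016], [0.0, 0.0, -0.016]]
```

>>> step_arm(
  gripper=[1,1,1,1,1,1,1,1],
  linear=[
    [0,0,-3.5],
    [0,0,-3.5],
    [0,0,-3.5],
    [0,0,-3.5],
    [0,0,-3.5],
    [0,0,-3.5],
    [0,0,-3.5],
    [-1.1,3.3,0.15],
  ],
  angular=[
    [0,0,0],
    [0,0,0],
    [0,0,0],
    [0,0,0],
    [0,0,0],
    [0,0,0],
    [0,0,0],
    [0,0,-0.014],
  ],
)

```text
t: 45.05
ee_pos: [0.5977, 0.0517, 0.2651]
tool_rot: [-0.001, 0.999, -0.043, 0.005]
contact_force: [0.5, -1.4, -2.2]
opening: 0.608
gripper_force: 63.0
```

>>> step_arm(
  gripper=[1,1,1,1,1,1,1,1],
  linear=[
    [-1.1,3.35,0.15],
    [-1.2,3.3,0.15],
    [-1.25,3.3,0.15],
    [-1.3,3.3,0.15],
    [-0.1,3.95,0.1],
    [-0.2,3.95,0.1],
    [-0.25,3.9,0.1],
    [-0.3,3.9,0.1],
  ],
  angular=[
    [0,0,-0.014],
    [0,0,-0.014],
    [0,0,-0.014],
    [0,0,-0.014],
    [0,0,-0.016],
    [0,0,-0.017],
    [0,0,-0.016],
    [0,0,-0.017],
  ],
)

```text
t: 45.85
ee_pos: [0.5282, -0.2376, 0.2499]
tool_rot: [0.0, 1.0, 0.017, 0.001]
contact_force: [0.3, -0.2, -1.4]
opening: 0.602
gripper_force: 63.0
```

>>> step_arm(
  gripper=[1,1,1],
  linear=[
    [-0.4,3.9,0.1],
    [-0.45,3.9,0.1],
    [0,0,0],
  ],
  angular=[
    [0,0,-0.016],
    [0,0,-0.016],
    [0,0,0],
  ],
)

```text
t: 46.15
ee_pos: [0.5221, -0.3182, 0.247]
tool_rot: [0.0, 1.0, 0.031, 0.0]
contact_force: [0.1, 0.4, -1.5]
opening: 0.607
gripper_force: 63.1
```

```bash
python3 - <<'E'
from h import *
p,r=pose(); print(p,robot.get_state()["opening"])
im,P=cloud("scene");Q=flat(P); save("scene9.png",im)
m=(abs(Q[:,0]-p[0])<.06)&(abs(Q[:,1]-p[1])<.06)&(Q[:,2]>.19)&(Q[:,2]<.25); print(m.sum(), np.percentile(Q[m,2],[1,50]))
t=fr(SO,SY,[-.088,.06,0])
plan([([t[0],t[1],p[2]],down(SY),1,1),([t[0],t[1],.0305],down(SY),1)],step=4)
E
```

```text
[ 0.5220877  -0.31821011  0.2469836 ] 0.60727864089231
110 [0.22587115 0.23792355]
g [1, 1, 1, 1, 1, 1, 1]
 L [[0.17, -0.04, 0.0], [0.0, 0.0, 3.61], [0.0, 0.0, 3.61], [0.01, 0.0, 3.61], [0.0, 0.0, 3.6], [0.0, 0.0, 3.61], [0.0, 0.0, 3.61]]
 A [[0.0, -0.001, -0.002], [0.0, 0.0, 0.0], [0.0, 0.0, 0.0], [0.0, 0.0, 0.0], [0.0, 0.0, 0.0], [0.0, 0.0, 0.0], [0.0, 0.0, 0.0]]
```

View pics/scene9.png

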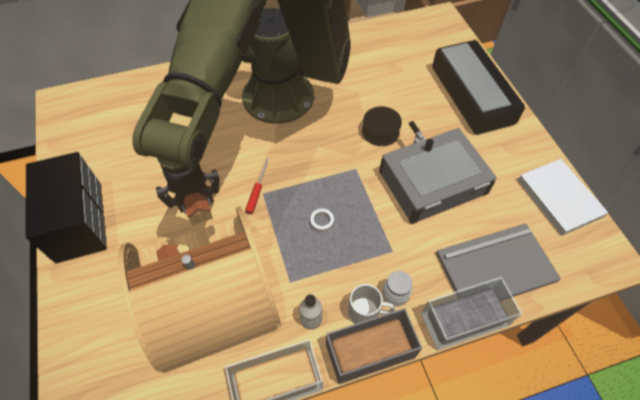

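The second house is held at (197,203), the mat holds only the tape (322,220), and the knob stands at (187,262).

>>> step_arm(
  gripper=[1,1,1,1,1,1,1,1],
  linear=[
    [0.2,0,0],
    [0,0,3.6],
    [0,0,3.6],
    [0,0,3.6],
    [0,0,3.6],
    [0,0,3.6],
    [0,0,3.6],
    [0,0,0],
  ],
  angular=[
    [0,0,0],
    [0,0,0],
    [0,0,0],
    [0,0,0],
    [0,0,0],
    [0,0,0],
    [0,0,0],
    [0,0,0],
  ],
)

```text
t: 47.0
ee_pos: [0.5246, -0.3121, 0.0273]
tool_rot: [-0.002, 0.999, 0.033, -0.002]
contact_force: [-1.4, 0.2, -2.0]
opening: 0.606
gripper_force: 68.6
```

>>> step_arm(
  gripper=[-0.8,-0.8,-0.8,-0.8,-0.8,-0.8,-0.8,-0.8],
  linear=[
    [0,0,0],
    [0,0,0],
    [0,0,0],
    [0,0,-3],
    [0,0,-4],
    [0,0,-4],
    [0,0,-4],
    [0,0,-4],
  ],
  angular=[
    [0,0,0],
    [0,0,0],
    [0,0,0],
    [0,0,0],
    [0,0,0],
    [0,0,0],
    [0,0,0],
    [0,0,0],
  ],
)

```text
t: 47.8
ee_pos: [0.5251, -0.3139, 0.2231]
tool_rot: [0.0, 0.999, 0.032, 0.0]
contact_force: [-1.0, 1.0, 0.0]
opening: 0.899
gripper_force: 0.0
```

```bash
python3 - <<'E'
from h import *
for c in("scene","top"):
    im,P=cloud(c);Q=flat(P)
    d=Q[:,:2]-SO; t=np.radians(SY); q=np.c_[d@[np.cos(t),np.sin(t)],d@[-np.sin(t),np.cos(t)],Q[:,2]]
    print(c,rect(q,.04,.09,(-.16,-.03,-.135,0)),rect(q,.04,.09,(-.16,-.03,0,.135)))
    m=(q[:,2]>.2)&(q[:,2]<.245)&(q[:,0]>0)&(q[:,0]<.06)&(abs(q[:,1])<.04); print("knob",m.sum(),q[m].mean(0) if m.any() else 0)
p,r=pose(); print(p)
A=tarc(1.4,0,0,0,20); k=A[0][0]; print(k)
plan([(p+[0,0,.07],None,-.4),(k+[0,0,.10],down(SY),-.4)])
print("ARC"); plan(A[1:],start=(k,down(SY)))
E
```

```text
scene {'n': 246, 'c': array([-0.1032, -0.0644]), 'size': array([54.2, 41. ]), 'yaw_long': 89.1, 'zmax': 0.076} {'n': 246, 'c': array([-0.1048,  0.0632]), 'size': array([55.2, 42.6]), 'yaw_long': -85.9, 'zmax': 0.076}
knob 111 [2.47078529e-02 9.56087354e-05 2.21547598e-01]
top None {'n': 584, 'c': array([-0.0881,  0.0633]), 'size': array([74.3, 54.7]), 'yaw_long': 0.5, 'zmax': 0.077}
knob 126 [0.01927566 0.00368763 0.22149725]
[ 0.52671421 -0.31496423  0.2275077 ]
[ 0.64441683 -0.36808589  0.19124822]
g [-0.4, -0.4, -0.4, -0.4, -0.4, -0.4]
 L [[0.03, 0.02, -3.5], [0.03, 0.02, -3.5], [2.85, 1.51, 0.19], [2.85, 1.52, 0.18], [2.85, 1.51, 0.17], [2.85, 1.52, 0.17]]
 A [[0.0, 0.0, 0.0], [0.0, 0.0, 0.0], [0.002, -0.002, 0.0], [0.001, -0.002, 0.001], [0.002, -0.002, 0.0], [0.001, -0.002, 0.0]]
ARC
g [1, 1, 1, 1, 1, 1, 1, 1]
 L [[-1.39, 0.0, -0.15], [-1.4, 0.0, -0.06], [-1.4, 0.0, 0.05], [-1.39, 0.0, 0.14], [-1.38, 0.0, 0.24], [-1.36, 0.0, 0.34], [-1.33, 0.0, 0.42], [-1.3, 0.0, 0.53]]
 A [[0.0, 0.0, 0.0], [0.0, 0.0, 0.0], [0.0, 0.0, 0.0], [0.0, 0.0, 0.0], [0.0, 0.0, 0.0], [0.0, 0.0, 0.0], [0.0, 0.0, 0.0], [0.0, 0.0, 0.0]]
g [1, 1, 1, 1, 1, 1, 1, 1]
 L [[-1.26, 0.0, 0.61], [-1.21, 0.0, 0.69], [-1.17, 0.0, 0.78], [-1.1, 0.0, 0.86], [-1.04, 0.0, 0.94], [-0.98, 0.0, 1.01], [-0.9, 0.0, 1.07], [-0.82, 0.0, 1.13]]
 A [[0.0, 0.0, 0.0], [0.0, 0.0, 0.0], [0.0, 0.0, 0.0], [0.0, 0.0, 0.0], [0.0, 0.0, 0.0], [0.0, 0.0, 0.0], [0.0, 0.0, 0.0], [0.0, 0.0, 0.0]]
g [1, 1, 1, 1]
 L [[-0.74, 0.0, 1.19], [-0.66, 0.0, 1.23], [-0.57, 0.0, 1.28], [-0.48, 0.0, 1.31]]
 A [[0.0, 0.0, 0.0], [0.0, 0.0, 0.0], [0.0, 0.0, 0.0], [0.0, 0.0, 0.0]]
```

>>> step_arm(
  gripper=[-0.4,-0.4,-0.4,-0.4,-0.4,-0.4,-0.4],
  linear=[
    [0,0,-3.5],
    [0,0,-3.5],
    [2.8,1.5,0.2],
    [2.8,1.5,0.2],
    [2.8,1.5,0.2],
    [2.8,1.5,0.2],
    [0,0,0],
  ],
  angular=[
    [0,0,0],
    [0,0,0],
    [0,-0.002,0],
    [0,-0.002,0],
    [0,-0.002,0],
    [0,-0.002,0],
    [0,0,0],
  ],
)

```text
t: 48.6
ee_pos: [0.6428, -0.3674, 0.2779]
tool_rot: [-0.001, 0.999, 0.032, -0.006]
contact_force: [-1.4, 0.3, -0.5]
opening: 0.695
gripper_force: 0.0
```

```bash
python3 - <<'E'
from h import *
k=tarc(1.38,0,0,0,2)[0][0]; p,r=pose(); print(p,k); plan([(k,down(SY),-.4)])
E
```

```text
[ 0.64278329 -0.36736928  0.27792731] [ 0.64046041 -0.36833758  0.19178009]
g [-0.4, -0.4, -0.4]
 L [[-0.05, 0.04, 2.87], [-0.06, 0.03, 2.87], [-0.07, 0.03, 2.88]]
 A [[-0.001, 0.004, 0.0], [-0.001, 0.004, 0.001], [-0.001, 0.003, 0.0]]
```

>>> step_arm(
  gripper=[-0.4,-0.4,-0.4,1,1,1,1,1],
  linear=[
    [-0.1,0.1,2.8],
    [-0.1,0,2.8],
    [0,0,2.7],
    [0,0,0],
    [0,0,0],
    [0,0,0],
    [0,0,0],
    [0,0,0],
  ],
  angular=[
    [-0.002,0.01,0],
    [0,0,0],
    [0,0,0],
    [0,0,0],
    [0,0,0],
    [0,0,0],
    [0,0,0],
    [0,0,0],
  ],
)

```text
t: 49.4
ee_pos: [0.6391, -0.3693, 0.2016]
tool_rot: [0.002, 0.999, 0.032, 0.003]
contact_force: [1.3, -7.1, -0.7]
opening: 0.237
gripper_force: 59.4
```

>>> step_arm(
  gripper=[1,1,1,1,1,1,1,1],
  linear=[
    [-1.4,0,-0.15],
    [-1.4,0,-0.05],
    [-1.4,0,0.05],
    [-1.4,0,0.15],
    [-1.38,0,0.24],
    [-1.36,0,0.34],
    [-1.33,0,0.42],
    [-1.3,0,0.53],
  ],
  angular=[
    [0,0,0],
    [0,0,0],
    [0,0,0],
    [0,0,0],
    [0,0,0],
    [0,0,0],
    [0,0,0],
    [0,0,0],
  ],
)

```text
t: 50.2
ee_pos: [0.5303, -0.3764, 0.1873]
tool_rot: [0.003, 0.999, 0.032, 0.004]
contact_force: [5.3, -6.7, 6.1]
opening: 0.232
gripper_force: 59.9
```

>>> step_arm(
  gripper=[1,1,1,1,1,1,1,1],
  linear=[
    [-1.26,0,0.61],
    [-1.21,0,0.69],
    [-1.17,0,0.78],
    [-1.1,0,0.86],
    [-1.04,0,0.94],
    [-0.98,0,1.01],
    [-0.9,0,1.07],
    [-0.82,0,1.13],
  ],
  angular=[
    [0,0,0],
    [0,0,0],
    [0,0,0],
    [0,0,0],
    [0,0,0],
    [0,0,0],
    [0,0,0],
    [0,0,0],
  ],
)

```text
t: 51.0
ee_pos: [0.4455, -0.382, 0.1155]
tool_rot: [0.003, 0.999, 0.032, 0.003]
contact_force: [-9.4, -0.4, 14.0]
opening: 0.236
gripper_force: 69.1
```

>>> step_arm(
  gripper=[1,1,1,1],
  linear=[
    [-0.74,0,1.19],
    [-0.6,0,1.23],
    [-0.4,0,1.2],
    [0,0,0],
  ],
  angular=[
    [0,0,0],
    [0,0,0],
    [0,0,0],
    [0,0,0],
  ],
)

```text
t: 51.4
ee_pos: [0.4286, -0.3831, 0.0766]
tool_rot: [0.002, 0.999, 0.032, 0.003]
contact_force: [9.5, -5.9, -7.9]
opening: 0.24
gripper_force: 81.9
```

>>> step_arm(
  gripper=[1,1,1],
  linear=[
    [-0.3,0,0.7],
    [-0.1,0,0.6],
    [0,0,0],
  ],
  angular=[
    [0,0,0],
    [0,0,0],
    [0,0,0],
  ],
)

```text
t: 51.7
ee_pos: [0.4253, -0.3832, 0.0638]
tool_rot: [0.002, 0.999, 0.032, 0.003]
contact_force: [15.2, -9.4, -11.0]
opening: 0.235
gripper_force: 82.8
```

>>> step_arm(
  gripper=[1,1,1],
  linear=[
    [0,0,0.3],
    [0,0,0.3],
    [0,0,0],
  ],
  angular=[
    [0,0,0],
    [0,0,0],
    [0,0,0],
  ],
)

```text
t: 52.0
ee_pos: [0.4231, -0.3834, 0.058]
tool_rot: [0.002, 0.999, 0.032, 0.001]
contact_force: [-8.3, -7.3, 2.7]
opening: 0.235
gripper_force: 83.4
```

>>> step_arm(
  gripper=[1,1,1],
  linear=[
    [0,0,0.3],
    [0,0,0.2],
    [0,0,0],
  ],
  angular=[
    [0,0,0],
    [0,0,0],
    [0,0,0],
  ],
)

```text
t: 52.3
ee_pos: [0.4221, -0.3834, 0.0528]
tool_rot: [0.001, 0.999, 0.032, -0.0]
contact_force: [-17.6, -6.9, 6.6]
opening: 0.24
gripper_force: 82.6
```

>>> step_arm(
  gripper=[1,1,1],
  linear=[
    [0.1,0,0.2],
    [0.1,0,0.2],
    [0,0,0],
  ],
  angular=[
    [0,0,0],
    [0,0,0],
    [0,0,0],
  ],
)

```text
t: 52.6
ee_pos: [0.4221, -0.3833, 0.0487]
tool_rot: [0.001, 0.999, 0.032, -0.002]
contact_force: [-33.4, -6.7, 13.7]
opening: 0.235
gripper_force: 82.8
```

>>> step_arm(
  gripper=[-0.4,-0.4,-0.4,-0.4,-0.4,-0.4,-0.4,-0.4],
  linear=[
    [0,0,0],
    [0,0,0],
    [0,0,0],
    [0,0,-4],
    [0,0,-4],
    [-3.5,-2,-2],
    [-3.5,-2,-2],
    [0,0,0],
  ],
  angular=[
    [0,0,0],
    [0,0,0],
    [0,0,0],
    [0,0,0],
    [0,0,0],
    [0,0,0],
    [0,0,0],
    [0,0,0],
  ],
)

```text
t: 53.4
ee_pos: [0.3512, -0.3456, 0.1706]
tool_rot: [0.002, 0.999, 0.032, 0.002]
contact_force: [1.1, -0.6, -0.3]
opening: 0.708
gripper_force: 0.0
```

```bash
python3 - <<'E'
from h import *
p,r=pose(); print(p)
for c in("scene","top"):
    im,P=cloud(c)
    for n,Q in (("0",flat(np.load(c+"0.npy"))),("now",flat(P))):
        d=Q[:,:2]-SO; t=np.radians(SY); q=np.c_[d@[np.cos(t),np.sin(t)],d@[-np.sin(t),np.cos(t)],Q[:,2]]
        m=(q[:,2]>.05)&(q[:,2]<.12)&(q[:,0]<-.18)&(q[:,0]>-.25)&(abs(q[:,1])<.03); print(c,n,"knob",m.sum(),np.percentile(q[m],[5,50,95],axis=0).round(4).tolist() if m.any() else 0)
save("top10.png",im)
E
```

```text
[ 0.35124967 -0.34555731  0.17062092]
scene 0 knob 62 [[-0.1977, -0.0106, 0.0854], [-0.1886, -0.0007, 0.0915], [-0.1815, 0.0084, 0.0976]]
scene now knob 67 [[-0.2017, -0.0104, 0.0752], [-0.1916, -0.0001, 0.0819], [-0.1816, 0.0085, 0.0878]]
top 0 knob 109 [[-0.2038, -0.0086, 0.083], [-0.1921, 0.0015, 0.092], [-0.1813, 0.0091, 0.0993]]
top now knob 121 [[-0.2063, -0.009, 0.0751], [-0.194, 0.0022, 0.0831], [-0.1817, 0.0092, 0.0893]]
```

View pics/top10.png

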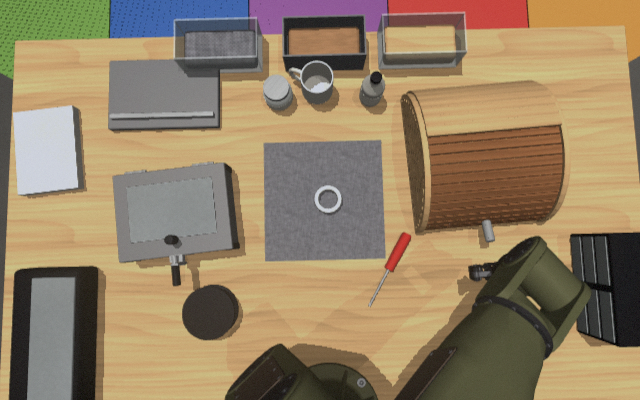

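The roll-top is fully down (the knob sits 10 mm lower than at the start), case shut, lever upright at (176,272), bystanders unmoved. Quick check of lid and latch, then hand in.

```bash
python3 - <<'E'
from h import *
im,P=cloud("top"); ok=[]
for Q in (flat(np.load("top0.npy")),flat(P)):
    d=Q[:,:2]-CO; a=np.radians(CY); u=d@[np.cos(a),np.sin(a)]; v=d@[-np.sin(a),np.cos(a)]
    m=(abs(abs(v)-.07)<.04)&(Q[:,2]>.07)&(Q[:,2]<.13)
    lid=[np.median(Q[m&(abs(u-x)<.01),2]) for x in(-.09,.08)]
    m=(u<-.14)&(u>-.175)&(abs(v)<.07)&(Q[:,2]>.06)&(Q[:,2]<.13); pg=[np.median(v[m]),np.median(Q[m,2])]
    print(np.round(lid,4),np.round(pg,4)); ok.append((lid,pg))
if abs(ok[0][0][0]-ok[1][0][0])<.004 and abs(ok[0][1][0]-ok[1][1][0])<.008: print(job_done())
E
```

```text
[0.0893 0.0895] [-0.0048  0.1062]
[0.0895 0.0895] [-0.0017  0.106 ]
the job is handed in; nothing more can be done
None
```

I put both houses upright in the store and both sanding blocks in the case. The roll-top is fully down, and the case is shut with its latch lever upright. I handed the job in at about 53 s, and its verdict was not shown.

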